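# Change over the ear defenders on the sanitising rail

## Task

The sanitising run is over: first turn the timer knob anticlockwise until it clicks past its detent into the off stop. Then take the two clean ear defenders off the rail and stand them upright on the white mat, and hang every used ear defender from the bench over the rail's bar, arch across the bar. When all of them hang still, turn the knob clockwise until it clicks back to running; leave the flasks, beaker, bottle and jar where they are.

Things in the scene. Friction and masses are not known exactly. Their poses are not given: they have to be found in the camera images.
- clean1: Clean ear defender, one of 2 on the rail's bar at the start. 2 white cups (36x58x72 mm), steel arch, grey crown pad 46 (x) x 30 (y); 152 across cups (x), 58 deep (y), 138 tall, 0.2-0.4 kg. Stands on its cups. Origin: between the feet, at sole level; z up. Under the crown a shallow V groove along y, seat 110 above origin. Gap between cups 80. Grip the pad from above across its 30 mm
- clean2: The other clean ear defender, just like clean1, also on the bar at the start
- used1: Used ear defender standing on the bench at the start; of used1 to used3 two or three are present. Just like clean1 in shape, size, origin and axes
- used2: Another used ear defender, just like used1
- used3: Another used ear defender, just like used1
- rail: Sanitising rail, fixed: white base 160 x 370 x 18 mm with lamp tubes, end posts 30 x 12 mm at y = -172 and +172, 154 mm high, and between them a round steel bar 16 mm thick along y, its axis 142 mm up, its top 150. Origin: underside centre of the base. A defender draped on the bar has its feet 40 mm above the bench; three fit 100 mm apart
- mat: Flat white storage mat, fixed, 180 (x) x 220 (y) x 8 mm. Origin: underside centre, its top 8 mm above. Two defenders fit with their cups along the mat's y axis, 84 mm apart in x
- knob (a joint): Detented knob on the timer (fixed white box 120 x 120 x 60 mm). 0 = running (at the start), grows anticlockwise from above, 1.257 rad (72 deg) = off; two black marks show these stops. Detent between: up to 0.2 N m, crest at 0.63; let go short of the crest it springs back, past it it snaps into the other stop. Ends at -0.12 and 1.38
- knob_grip (a point): Point on the knob's axis 91 mm above the bench, in its black grip bar: 64 mm long (this frame's x), 18 wide (y), from 69 to 103 mm above the bench, on a disc 68 mm across whose top is at 69. Turns with the knob; white pointer line at the -x end; z up. Grip the bar from above across its 18 mm
- flask1: Volumetric flask, clear glass, bulb 76 mm across, 180 mm tall; a bystander to be left where it is. Origin: centre of the underside
- flask2: Volumetric flask like flask1, amber; a bystander to be left where it is. Origin: centre of the underside
- flask3: Volumetric flask like flask1; a bystander to be left where it is. Origin: centre of the underside
- beaker: Small glass beaker 56 mm across, 75 mm tall, between rail and timer; a bystander to be left where it is. Origin: centre of the underside
- reagent: Reagent bottle 68 mm across, 150 mm tall; a bystander to be left where it is. Origin: centre of the underside
- jar: White jar 72 mm across, 90 mm tall; a bystander to be left where it is. Origin: centre of the underside
Mind the look-alikes: they are no part of the job. What is meant by the part that bears knob is not purple, and is the smaller of those in its own colour.

How it is judged (in metres and radians):
On the way, in this order (a step that is already met when the one before it is completed fails the run):
1. The knob rests in the off stop while the clean defenders still hang on the bar and the used ones still stand on the bench (value of joint knob above 1.05 rad and velocity of joint knob below 0.2 rad/s and x of clean1 in the frame of rail between -0.04 and 0.04 m and y of clean1 in the frame of rail between -0.155 and 0.155 m and z of clean1 in the frame of rail between 0.03 and 0.06 m and angle between the x axis of each of clean1, clean2 and the x axis of rail, either way round below 0.35 rad and angle between each of clean1, clean2's own z axis and vertical below 0.3 rad and x of clean2 in the frame of rail between -0.04 and 0.04 m and y of clean2 in the frame of rail between -0.155 and 0.155 m and z of clean2 in the frame of rail between 0.03 and 0.06 m and height (world z) of each of used1, used2, used3 below 0.02 m), for 0.2 s.
2. With the knob still off, the clean defenders stand on the mat and all used ones hang still over the bar (value of joint knob above 1.05 rad and x of clean1 in the frame of mat between -0.075 and 0.075 m and y of clean1 in the frame of mat between -0.06 and 0.06 m and z of clean1 in the frame of mat between 0.003 and 0.016 m and angle between each of clean1, clean2's own z axis and vertical below 0.1 rad and x of clean2 in the frame of mat between -0.075 and 0.075 m and y of clean2 in the frame of mat between -0.06 and 0.06 m and z of clean2 in the frame of mat between 0.003 and 0.016 m and x of used1 in the frame of rail between -0.04 and 0.04 m and y of used1 in the frame of rail between -0.155 and 0.155 m and z of used1 in the frame of rail between 0.03 and 0.06 m and angle between the x axis of each of used1, used2, used3 and the x axis of rail, either way round below 0.35 rad and angle between each of used1, used2, used3's own z axis and vertical below 0.3 rad and x of used2 in the frame of rail between -0.04 and 0.04 m and y of used2 in the frame of rail between -0.155 and 0.155 m and z of used2 in the frame of rail between 0.03 and 0.06 m and x of used3 in the frame of rail between -0.04 and 0.04 m and y of used3 in the frame of rail between -0.155 and 0.155 m and z of used3 in the frame of rail between 0.03 and 0.06 m and linear speed of each of used1, used2, used3, clean1, clean2 below 0.04 m/s and angular speed of each of used1, used2, used3, clean1, clean2 below 0.4 rad/s), for 0.2 s.
3. The knob has clicked back into the running stop, everything still in its place (value of joint knob below 0.2 rad and x of clean1 in the frame of mat between -0.075 and 0.075 m and y of clean1 in the frame of mat between -0.06 and 0.06 m and z of clean1 in the frame of mat between 0.003 and 0.016 m and angle between each of clean1, clean2's own z axis and vertical below 0.1 rad and x of clean2 in the frame of mat between -0.075 and 0.075 m and y of clean2 in the frame of mat between -0.06 and 0.06 m and z of clean2 in the frame of mat between 0.003 and 0.016 m and x of used1 in the frame of rail between -0.04 and 0.04 m and y of used1 in the frame of rail between -0.155 and 0.155 m and z of used1 in the frame of rail between 0.03 and 0.06 m and angle between the x axis of each of used1, used2, used3 and the x axis of rail, either way round below 0.35 rad and angle between each of used1, used2, used3's own z axis and vertical below 0.3 rad and x of used2 in the frame of rail between -0.04 and 0.04 m and y of used2 in the frame of rail between -0.155 and 0.155 m and z of used2 in the frame of rail between 0.03 and 0.06 m and x of used3 in the frame of rail between -0.04 and 0.04 m and y of used3 in the frame of rail between -0.155 and 0.155 m and z of used3 in the frame of rail between 0.03 and 0.06 m and linear speed of each of used1, used2, used3, clean1, clean2 below 0.04 m/s and angular speed of each of used1, used2, used3, clean1, clean2 below 0.4 rad/s), for 0.2 s.
At the end, for the whole second after the job is handed in: Knob under 0.2 rad (running); both clean defenders upright at rest on the mat, within 75 mm (x) and 60 mm (y) of its middle; every used one at rest on the bar: feet within 40 mm sideways, 155 mm along and 30-60 mm above the bench, square to the bar within 0.35 rad, tilt under 0.3 rad (all of step 3 and velocity of joint knob between -0.2 and 0.2 rad/s); the robot touches nothing.
It fails at once if A bystander is moved by more than 40 mm (distance of any of flask1, flask2, flask3, beaker, reagent, jar from where it was at the start of the episode above 0.04 m).
Of used1, used2, used3 only 2 to 3 are there at a start; the rules pass over those that are not, and their reading is None.
At some moment in a run one of used1, used2, used3 may be knocked a few centimetres aside while the robot is not near it.
It also fails if it takes over 210 s, if anything falls off the work surface, if the arm or the gripper's body presses on something with over 40 N, if the wrist force passes 120 N, or if a joint passes its speed limit or range.

## Robot

A 7-joint arm with a two-finger parallel gripper is mounted at the origin on the work surface. World frame = base frame: x ahead of the robot, y to its left, z up, the work surface at z = 0. Lengths are in m, angles in degrees, forces in N, time in s.
With the tool pointing down it reaches from about 0.425 to 0.875 m from the base axis. Payload 4.7 kg.
Tool frame: the origin (TCP) lies on the centre line of the jaws, within the pads' length; the fingertips stand 14 mm ahead of it and the grasp point (between the pads) lies 5 mm behind it; z points along the fingers, y is the line along which they close (so a half turn about z gives the same grasp; the last joint's range is limited). The gripper opens to 87 mm and grips with 3 to 60 N. Pads are 19 mm wide; open, the fingers measure 117 mm over their backs; the gripper's body (75 mm by 190 mm) begins 51 mm behind the grasp point.
Start: joints at [76.209, 18.392, -4.016, 83.108, 1.295, 78.541, -3.26], TCP at [0.164, -0.629, 0.237] pointing down, gripper open.
Joint ranges: [-163.93, 163.93], [-17.29, 119.83], [-79.2, 71.16], [3.27, 140.29], [-89.18, 269.18], [5.43, 117.66], [-154.24, 154.24]. Speed limits (degrees/s): [147.25, 147.25, 180, 180, 180, 180, 180].

## Interface

Orientations are given as [roll, pitch, yaw] about the fixed x, y, z axes, in that order (R = Rz(yaw) Ry(pitch) Rx(roll)).
In Python, from cell import env gives the robot as it stands.
- The arm moves only by the tool jog_arm, never from a script. Its argument "motion" is a list that holds one entry, the list of rows, each a list of 7 numbers: the shift along the tool's x, y, z in units of 0.1 m (1.0 is 0.1 m), then the turn, a rotation vector about the tool's x, y, z in units of 180 degrees (1.0 is 180 degrees), then the closure, from 0 (fully open) to 1 (shut). A call has 1 to 5 rows; each row is the pose to reach, as a shift and turn from the pose commanded when the call began, along the tool's axes at that moment, turning the shorter way round; what a row does not reach only later rows make up. A row lasts 1/10 s, in which the tool goes at most 50 mm and 8.59 degrees, less where a joint would pass 70% of its speed; a pose out of reach is approached as far as the arm can. A call with a number of a shift or a turn outside -1 to 1 is refused whole. A call with a gripper value outside its range is refused whole. The fingers move at their own pace and stop on an object; "grip_force" is the grip in N (left out, the last holds). Time passes only in rows, so rows that repeat a pose let the fingers close. It gives the time, the measured TCP pose, the force, the opening and the grip force at its end, in the units of the state.
- env.get_obs(): the state, without advancing time (a new reading comes with each control period).
- env.read_camera(name): name is "side" or "top"; returns (picture, depth): 384x512x3 uint8, red, green, blue; 384x512 float32, m along the optical axis (not along the pixel's ray), 0 where there is no reading.
- env.camera_info(name): a dict with "camera_matrix" (3x3 intrinsics, pixels), "k1" (the pictures are not rectified: a ray, as slopes to the right and down, at radius r is drawn at 1 + k1 r^2 times it, then the intrinsics apply), "origin" and "orientation" of the camera in the world. Camera axes: x right, y down, z forward; pixel columns grow to the right and rows downward; lengths in m; the calibration is good to about 2 mm. A picture is of the moment at which its call begins. camera_info takes no time and is no camera call.
- env.sign_off(): hands the job in; it is judged then, once.
The state is a dict: "time_s": time; "qpos": joint angles; "joint_velocities": joint speeds; "effort": joint torques, N m; "tool_pos": TCP position; "tool_rot": TCP orientation; "force": force on the tool from outside, world axes, zero at the start; "wrist_torque": the same for the moment, N m; "grip_width": finger opening in m; "grasp_force": force on a finger pad.
Only numpy, scipy, OpenCV 4.12 (cv2) and the standard library are available. Lean on these libraries where they do the work, as an engineer would, in place of code of your own. Each camera call takes 0.05 s, during which the arm holds its last target. There are 200 camera calls.

## Working session

There is one attempt and no reset: what is moved stays moved. The work goes in short steps, Python scripts to look and compute and a tool call to move; the robot and the scene stay as the last step left them, time stands still between calls to the robot, and variables do not carry over. Pictures are saved under pics/ and viewed, at most 14 in all, crops included, and the job is handed in when it is done.

Besides the shell and the picture viewer there is one more tool, called in YAML: its name, and indented under it one key for each argument. jog_arm: Moves the arm, as the interface text tells. Shifts and turns lie within -1 to 1; 1 stands for 0.1 m of shift or 180 degrees of turn. Its arguments: {"type":"object","properties":{"motion":{"type":"array","items":{"type":"array","items":{"type":"array","items":{"type":"number"}}}},"grip_force":{"type":"number"}},"required":["motion"]}

```bash
ls; mkdir -p pics; python3 - <<'E'
from cell import env
import cv2,numpy as np
print(env.get_obs())
for n in("side","top"):
    print(env.camera_info(n))
    p,d=env.read_camera(n); np.savez(f"pics/{n}0.npz",p=p,d=d)
    cv2.imwrite(f"pics/{n}0.png",cv2.resize(p[:,:,::-1],(800,600),interpolation=cv2.INTER_CUBIC))
E
```

```text
pics
{'time_s': 0.0, 'qpos': array([76.20908743, 18.43971835, -4.01313539, 83.17718219,  1.29687853,
       78.5414141 , -3.25952412]), 'joint_velocities': array([ 0.01529857, -0.00070991,  0.02697586, -0.02062685,  0.01129785,
        0.03374415, -0.08607946]), 'effort': array([ 1.04120318e-03, -4.91292572e+01, -4.03748788e-01, -3.12524307e+01,
       -6.40340103e-02,  4.37241001e-02,  1.74054326e-04]), 'tool_pos': array([ 0.16360841, -0.62850547,  0.23543374]), 'tool_rot': array([-1.79887028e+02,  8.50320168e-03,  1.45992982e+01]), 'force': array([ 0.10094269, -0.24729305,  0.16680819]), 'wrist_torque': array([-0.03420816, -0.00424375,  0.00522342]), 'grasp_force': 0.0, 'grip_width': 0.08699055069423964}
{'camera_matrix': array([[379.7384956 ,   0.        , 251.92582535],
       [  0.        , 379.7384956 , 190.73167926],
       [  0.        ,   0.        ,   1.        ]]), 'k1': -0.07561818363517775, 'origin': array([-0.22437323,  0.74195391,  0.8651974 ]), 'orientation': array([-1.26346759e+02, -1.03756490e-02, -1.41515682e+02])}
{'camera_matrix': array([[423.91651117,   0.        , 257.62160392],
       [  0.        , 423.91651117, 187.72981741],
       [  0.        ,   0.        ,   1.        ]]), 'k1': -0.0004685247203892378, 'origin': array([ 0.2545692 , -0.04964552,  1.46542555]), 'orientation': array([-171.76982128,   -0.54545396,  -89.46219013])}
```

View pics/top0.png

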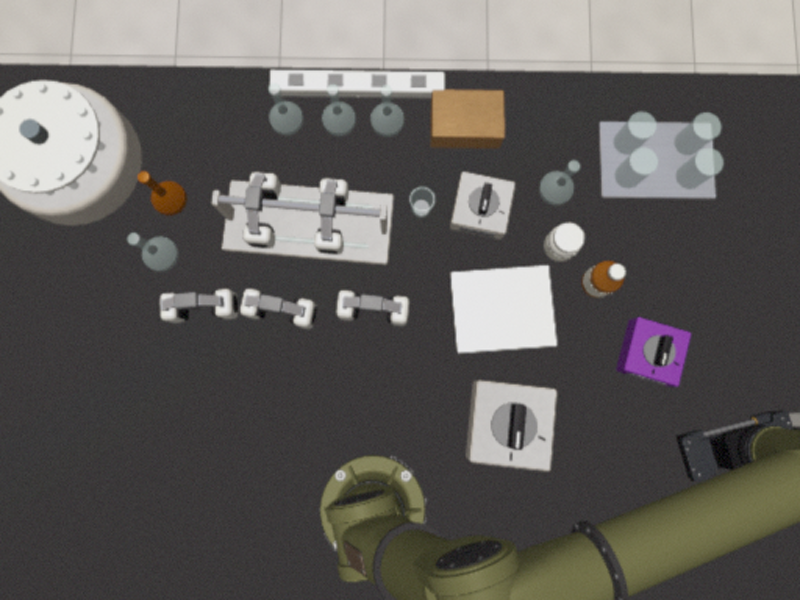

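View pics/side0.png

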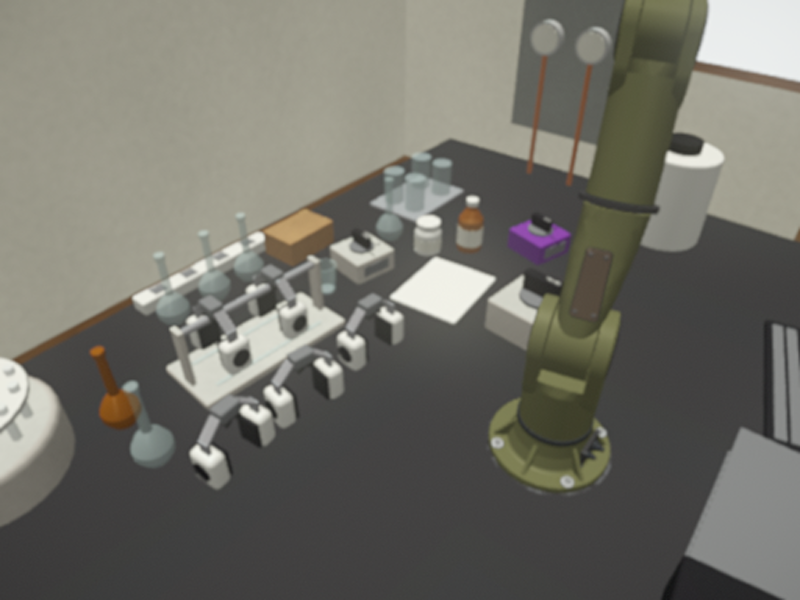

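Top view: small white timer (483,205), mat (503,309), rail (308,220) with two clean defenders at (258,210),(329,215), and three used at (198,303),(278,308),(372,306). The larger white timer and the purple one are decoys. The side view agrees and shows all three used standing.

```bash
cat > vis.py <<'E'
from cell import env
import cv2,numpy as np
from scipy.spatial.transform import Rotation as R
def look(n):
    p,d=env.read_camera(n); return p,d
def cloud(n,d):
    """world XYZ per pixel from depth"""
    i=env.camera_info(n);K=i["camera_matrix"];h,w=d.shape
    u,v=np.meshgrid(np.arange(w),np.arange(h))
    pts=np.stack([u,v],-1).reshape(-1,1,2).astype(np.float64)
    s=cv2.undistortPoints(pts,K,np.array([i["k1"],0,0,0.])).reshape(h,w,2)
    c=np.concatenate([s*d[...,None],d[...,None]],-1)
    return c@R.from_euler("xyz",i["orientation"],degrees=True).as_matrix().T+i["origin"]
def blobs(X,m,amin):
    n,l,st,_=cv2.connectedComponentsWithStats(m.astype(np.uint8),connectivity=8)
    out=[]
    for k in range(1,n):
        if st[k,4]>=amin:
            P=X[l==k]; q=P[:,:2]-P[:,:2].mean(0); e,V=np.linalg.eigh(q.T@q/len(q))
            a=np.degrees(np.arctan2(V[1,1],V[0,1])); r=cv2.minAreaRect(P[:,:2].astype(np.float32)*1000)
            out.append((P.mean(0).round(4),round(a,1),[round(t,1) for t in r[0]+r[1]+(r[2],)],st[k,4],np.percentile(P[:,2],[5,95]).round(3)))
    return out
E
python3 - <<'E'
from vis import *
for n in("top","side"):
    z=np.load(f"pics/{n}0.npz");p,d=z["p"],z["d"];X=cloud(n,d);Z=X[...,2]
    ok=(d>0)&(X[...,0]>0.3)&(X[...,0]<0.9)&(abs(X[...,1])<0.65)
    hsv=cv2.cvtColor(p,cv2.COLOR_RGB2HSV)
    for name,m in dict(bench=ok&(abs(Z)<0.02)&(hsv[...,2]<70),mat=ok&(Z<0.02)&(hsv[...,2]>190),z05_08=ok&(Z>.045)&(Z<.08),z085_11=ok&(Z>.085)&(Z<.112),crown=ok&(Z>.115)&(Z<.15),hang=ok&(Z>.152)&(Z<.2)).items():
        print(n,name); 
        for b in blobs(X,m,15): print("  ",*b)
E
```

```text
top bench
   [5.767e-01 3.050e-02 1.000e-04] 92.0 [600.0, -0.0, 599.9, 1299.9, 0.0] 38375 [-0.005  0.006]
top mat
   [0.6994 0.3118 0.0168] 88.6 [698.0, 309.8, 30.2, 37.0, 2.7] 60 [0.012 0.02 ]
   [0.6892 0.1727 0.0167] 85.5 [687.8, 172.5, 86.6, 32.6, 85.2] 148 [0.013 0.02 ]
   [0.6767 0.0131 0.0168] 84.0 [671.3, 14.8, 96.5, 40.8, 84.5] 171 [0.013 0.019]
   [0.6016 0.3125 0.0169] 173.8 [609.6, 308.4, 54.7, 95.5, 85.5] 214 [0.013 0.02 ]
   [0.6041 0.1862 0.0166] 54.6 [600.8, 182.7, 163.8, 99.2, 85.3] 586 [0.012 0.02 ]
   [0.5894 0.0313 0.0167] 45.7 [589.5, 36.3, 125.5, 100.3, 86.0] 580 [0.013 0.02 ]
   [ 0.4347 -0.2838  0.0082] 94.3 [435.7, -284.7, 178.5, 219.6, 4.7] 3187 [0.003 0.013]
top z05_08
   [ 0.85   -0.2004  0.0692] 90.5 [852.7, -201.4, 94.4, 161.3, 0.0] 1293 [0.059 0.075]
   [0.8548 0.2044 0.0594] 114.6 [861.9, 207.3, 64.1, 66.2, 53.1] 234 [0.046 0.073]
   [0.8545 0.0863 0.0598] 110.7 [861.9, 88.2, 63.0, 68.2, 73.1] 228 [0.046 0.075]
   [ 0.8542 -0.0218  0.0599] 94.6 [862.7, -21.5, 63.6, 66.6, 45.4] 225 [0.047 0.073]
   [0.7061 0.5721 0.0629] 157.1 [724.2, 576.8, 68.7, 248.3
[... 13186 characters left out ...]
2, 20.2, 24.0, 64.0] 47 [0.154 0.18 ]
   [0.8557 0.2115 0.1708] 73.3 [859.4, 210.5, 22.8, 23.6, 73.4] 60 [0.154 0.181]
   [ 0.6086 -0.018   0.1549] 177.5 [609.0, -19.3, 27.9, 10.5, 4.9] 16 [0.153 0.157]
   [0.6061 0.0982 0.1694] -175.2 [615.2, 86.9, 45.6, 87.6, 87.0] 194 [0.154 0.181]
   [0.6184 0.2485 0.1698] -176.5 [628.8, 248.7, 38.9, 87.0, 86.4] 222 [0.153 0.18 ]
   [0.6351 0.325  0.1546] 178.7 [634.3, 324.3, 12.5, 28.7, 86.7] 29 [0.153 0.157]
   [0.6652 0.4642 0.1715] 101.4 [668.1, 462.5, 19.8, 24.8, 38.9] 88 [0.155 0.182]
   [0.7103 0.6065 0.1644] 156.7 [721.1, 599.1, 44.5, 176.4, 66.6] 614 [0.155 0.177]
   [0.5382 0.4754 0.1734] 130.0 [541.6, 474.5, 22.5, 22.6, 21.6] 104 [0.155 0.183]
```

```bash
cat > plan.py <<'E'
from cell import env
import numpy as np, math
def plan(wps,start=None):
    """wps: (x,y,z,yaw deg,max m per row, deg per row, closure). Prints calls: relative tool-frame rows."""
    o=env.get_obs(); p=np.array(o["tool_pos"]); yaw=o["tool_rot"][2]
    if start: p=np.array(start[:3]); yaw=start[3]
    print("at",p.round(4),o["tool_rot"].round(2),"F",o["force"].round(1),"w",round(o["grip_width"],4),"t",round(o["time_s"],1))
    for x,y,z,w,v,r,g in wps:
        t=np.array([x,y,z]); dw=w-yaw if abs(w-yaw)<=260 else (w-yaw+180)%360-180
        n=max(1,math.ceil(np.linalg.norm(t-p)/v-1e-6),math.ceil(abs(dw)/r-1e-6)); k=math.ceil(n/5)
        k=max(k,math.ceil(np.linalg.norm(t-p)/0.1-1e-6)); m=math.ceil(n/k)
        for i in range(k):
            c,s=math.cos(math.radians(yaw)),math.sin(math.radians(yaw)); d=(t-p)/(k-i); e=(w-yaw if abs(w-yaw)<=260 else (w-yaw+180)%360-180)/(k-i)
            a=np.array([c*d[0]+s*d[1],s*d[0]-c*d[1],-d[2]])*10
            print([[[*(a*j/m).round(3).tolist(),0,0,round(-e/180*j/m,4),g] for j in range(1,m+1)]])
            p=p+d; yaw=yaw+e
        print("-- reached",(x,y,z,w))
E
python3 - <<'E'
from plan import *
plan([(.20,-.60,.33,14.6,.045,8,0),(.661,-.2335,.33,-11.1,.045,8,0)])
E
```

```text
at [ 0.1637 -0.6286  0.2356] [-1.7991e+02  1.0000e-02  1.4600e+01] F [-1.2 -0.2 -0.3] w 0.087 t 0.1
[[[0.106, -0.046, -0.236, 0, 0, np.float64(0.0), 0], [0.212, -0.092, -0.472, 0, 0, np.float64(0.0), 0]]]
[[[0.106, -0.046, -0.236, 0, 0, np.float64(0.0), 0], [0.212, -0.093, -0.472, 0, 0, np.float64(0.0), 0]]]
-- reached (0.2, -0.6, 0.33, 14.6)
[[[0.299, -0.132, -0.0, 0, 0, np.float64(0.0079), 0], [0.598, -0.265, -0.0, 0, 0, np.float64(0.0159), 0], [0.897, -0.397, -0.0, 0, 0, np.float64(0.0238), 0]]]
[[[0.288, -0.154, -0.0, 0, 0, np.float64(0.0079), 0], [0.577, -0.309, -0.0, 0, 0, np.float64(0.0159), 0], [0.865, -0.463, -0.0, 0, 0, np.float64(0.0238), 0]]]
[[[0.276, -0.176, -0.0, 0, 0, np.float64(0.0079), 0], [0.552, -0.351, -0.0, 0, 0, np.float64(0.0159), 0], [0.828, -0.527, -0.0, 0, 0, np.float64(0.0238), 0]]]
[[[0.262, -0.196, -0.0, 0, 0, np.float64(0.0079), 0], [0.524, -0.391, -0.0, 0, 0, np.float64(0.0159), 0], [0.787, -0.587, -0.0, 0, 0, np.float64(0.0238), 0]]]
[[[0.247, -0.215, -0.0, 0, 0, np.float64(0.0079), 0], [0.494, -0.429, -0.0, 0, 0, np.float64(0.0159), 0], [0.741, -0.644, -0.0, 0, 0, np.float64(0.0238), 0]]]
[[[0.23, -0.233, -0.0, 0, 0, np.float64(0.0079), 0], [0.46, -0.465, -0.0, 0, 0, np.float64(0.0159), 0], [0.69, -0.698, -0.0, 0, 0, np.float64(0.0238), 0]]]
-- reached (0.661, -0.2335, 0.33, -11.1)
```

jog_arm:
  motion:
    - [[0.21,-0.09,-0.47,0,0,0,0],[0.42,-0.18,-0.94,0,0,0,0],[0.42,-0.18,-0.94,0,0,0,0]]

```text
time_s: 0.4
tool_pos: [0.2045, -0.6011, 0.3375]
tool_rot: [179.4, -0.2, 14.9]
force: [0.8, -0.8, 0.9]
grip_width: 0.0869
grasp_force: 0.0
```

jog_arm:
  motion:
    - [[0.3,-0.13,0,0,0,0.008,0],[0.6,-0.26,0,0,0,0.016,0],[0.9,-0.4,0,0,0,0.024,0]]

```text
time_s: 0.7
tool_pos: [0.2774, -0.5389, 0.3298]
tool_rot: [-180.0, 0.0, 10.2]
force: [0.4, -0.8, -0.5]
grip_width: 0.0872
grasp_force: 0.0
```

jog_arm:
  motion:
    - [[0.29,-0.15,0,0,0,0.008,0],[0.58,-0.31,0,0,0,0.016,0],[0.87,-0.46,0,0,0,0.024,0]]

```text
time_s: 1.0
tool_pos: [0.355, -0.4778, 0.3299]
tool_rot: [-180.0, 0.0, 5.9]
force: [0.6, 0.4, -0.4]
grip_width: 0.0869
grasp_force: 0.0
```

jog_arm:
  motion:
    - [[0.28,-0.18,0,0,0,0.008,0],[0.55,-0.35,0,0,0,0.016,0],[0.83,-0.53,0,0,0,0.024,0]]

```text
time_s: 1.3
tool_pos: [0.4319, -0.4167, 0.3298]
tool_rot: [-180.0, 0.0, 1.6]
force: [-0.4, -0.2, -0.8]
grip_width: 0.0869
grasp_force: 0.0
```

jog_arm:
  motion:
    - [[0.26,-0.2,0,0,0,0.008,0],[0.52,-0.39,0,0,0,0.016,0],[0.79,-0.59,0,0,0,0.024,0]]

```text
time_s: 1.6
tool_pos: [0.5092, -0.3557, 0.3298]
tool_rot: [-180.0, 0.1, -2.8]
force: [0.1, -0.5, -0.1]
grip_width: 0.0869
grasp_force: 0.0
```

jog_arm:
  motion:
    - [[0.25,-0.22,0,0,0,0.008,0],[0.49,-0.43,0,0,0,0.016,0],[0.74,-0.64,0,0,0,0.024,0]]

```text
time_s: 1.9
tool_pos: [0.5862, -0.2951, 0.3298]
tool_rot: [-180.0, 0.1, -7.1]
force: [0.3, 0.0, -0.3]
grip_width: 0.087
grasp_force: 0.0
```

jog_arm:
  motion:
    - [[0.23,-0.23,0,0,0,0.008,0],[0.46,-0.47,0,0,0,0.016,0],[0.69,-0.7,0,0,0,0.024,0],[0.69,-0.7,0,0,0,0.024,0]]

```text
time_s: 2.3
tool_pos: [0.6655, -0.2288, 0.3284]
tool_rot: [-179.7, 0.1, -10.9]
force: [0.2, -0.4, -0.2]
grip_width: 0.0872
grasp_force: 0.0
```

```bash
sed -i 's/round(-e/round(float(-e)/; s/np.linalg/np.linalg/g' plan.py; sed -i 's/,0,0,round(float(-e)\/180\*j\/m,4),g\]/,0,0,float(round(-e\/180*j\/m,4)),g]/' plan.py; python3 - <<'E'
from plan import *
plan([(.661,-.2335,.20,-11.1,.05,8,0),(.661,-.2335,.0905,-11.1,.03,8,0)])
E
```

```text
at [ 0.6655 -0.2288  0.3284] [-1.7974e+02  8.0000e-02 -1.0880e+01] F [ 0.2 -0.4 -0.2] w 0.0872 t 2.3
[[[-0.009, 0.014, 0.321, 0, 0, 0.0003, 0], [-0.018, 0.027, 0.642, 0, 0, 0.0006, 0]]]
[[[-0.009, 0.014, 0.321, 0, 0, 0.0003, 0], [-0.018, 0.027, 0.642, 0, 0, 0.0006, 0]]]
-- reached (0.661, -0.2335, 0.2, -11.1)
[[[0.0, -0.0, 0.274, 0, 0, -0.0, 0], [0.0, -0.0, 0.548, 0, 0, -0.0, 0]]]
[[[0.0, -0.0, 0.274, 0, 0, -0.0, 0], [0.0, -0.0, 0.547, 0, 0, -0.0, 0]]]
-- reached (0.661, -0.2335, 0.0905, -11.1)
```

jog_arm:
  motion:
    - [[0,0,0.4,0,0,0,0],[0,0,0.8,0,0,0,0],[0,0,1.0,0,0,0,0],[0,0,1.0,0,0,0,0],[0,0,1.0,0,0,0,0]]

```text
time_s: 2.8
tool_pos: [0.6623, -0.2354, 0.2308]
tool_rot: [180.0, 0.0, -11.4]
force: [0.8, -0.1, -0.0]
grip_width: 0.0871
grasp_force: 0.0
```

```bash
python3 - <<'E'
from plan import *
from vis import *
p,d=look("top"); X=cloud("top",d);m=(X[...,2]>.05)&(X[...,2]<.12)&(abs(X[...,0]-.66)<.08)&(abs(X[...,1]+.234)<.08)
cv2.imwrite("pics/t1.png",cv2.resize(p[100:230,260:400,::-1],(560,520),interpolation=cv2.INTER_CUBIC))
plan([(.661,-.2335,.0905,-11.1,.03,8,0)])
E
```

```text
at [ 0.663  -0.2354  0.2321] [ 1.7997e+02 -1.2000e-01 -1.1350e+01] F [0.2 1.  1.1] w 0.0869 t 2.9
[[[-0.004, -0.002, 0.236, 0, 0, -0.0002, 0], [-0.008, -0.005, 0.472, 0, 0, -0.0005, 0], [-0.012, -0.007, 0.708, 0, 0, -0.0007, 0]]]
[[[-0.004, -0.002, 0.236, 0, 0, -0.0002, 0], [-0.008, -0.005, 0.472, 0, 0, -0.0005, 0], [-0.012, -0.007, 0.708, 0, 0, -0.0007, 0]]]
-- reached (0.661, -0.2335, 0.0905, -11.1)
```

jog_arm:
  motion:
    - [[-0.02,0,0.3,0,0,0,0.3],[-0.02,-0.015,0.6,0,0,0,0.3],[-0.02,-0.015,0.8,0,0,0,0.3]]
  grip_force: 40

```text
time_s: 3.15
tool_pos: [0.6614, -0.2331, 0.151]
tool_rot: [180.0, -0.1, -11.3]
force: [-0.1, 0.6, -1.1]
grip_width: 0.0708
grasp_force: 0.0
```

jog_arm:
  motion:
    - [[0,0,0.2,0,0,0,0.3],[0,0,0.4,0,0,0,0.3],[0,0,0.61,0,0,0,0.3],[0,0,0.61,0,0,0,0.3],[0,0,0.61,0,0,0,0.3]]

```text
time_s: 3.65
tool_pos: [0.6619, -0.2333, 0.0913]
tool_rot: [180.0, -0.1, -11.3]
force: [0.8, -0.2, 0.6]
grip_width: 0.061
grasp_force: 0.0
```

jog_arm:
  motion:
    - [[0,0,0,0,0,0,1],[0,0,0,0,0,0,1],[0,0,0,0,0,0,1],[0,0,0,0,0,0,1],[0,0,0,0,0,0,1]]

```text
time_s: 4.15
tool_pos: [0.661, -0.2329, 0.0898]
tool_rot: [180.0, -0.0, -11.3]
force: [-0.1, 0.2, -0.6]
grip_width: 0.0288
grasp_force: 0.0
```

```bash
python3 - <<'E'
from plan import *
plan([])
E
```

```text
at [ 0.661  -0.2329  0.0898] [ 1.7999e+02 -2.0000e-02 -1.1320e+01] F [-0.1  0.2 -0.6] w 0.0288 t 4.2
```

jog_arm:
  motion:
    - [[0,0,0,0,0,0,1],[0,0,0,0,0,0,1],[0,0,0,0,0,0,1],[0,0,0,0,0,0,1]]

```text
time_s: 4.55
tool_pos: [0.6606, -0.2342, 0.0896]
tool_rot: [179.9, -0.0, -11.4]
force: [-0.0, -3.1, -0.1]
grip_width: 0.0173
grasp_force: 40.0
```

jog_arm:
  motion:
    - [[0,0,0,0,0,-0.027,1],[0,0,0,0,0,-0.054,1],[0,0,0,0,0,-0.081,1],[0,0,0,0,0,-0.108,1],[0,0,0,0,0,-0.135,1]]

```text
time_s: 5.05
tool_pos: [0.6607, -0.2339, 0.0896]
tool_rot: [180.0, 0.0, 13.1]
force: [-0.8, -2.9, -0.0]
grip_width: 0.018
grasp_force: 40.0
```

jog_arm:
  motion:
    - [[0,0,0,0,0,-0.027,1],[0,0,0,0,0,-0.054,1],[0,0,0,0,0,-0.081,1],[0,0,0,0,0,-0.108,1],[0,0,0,0,0,-0.135,1]]

```text
time_s: 5.55
tool_pos: [0.6605, -0.2335, 0.0896]
tool_rot: [180.0, 0.1, 37.5]
force: [-1.9, -2.3, 1.7]
grip_width: 0.0175
grasp_force: 40.0
```

jog_arm:
  motion:
    - [[0,0,0,0,0,-0.027,1],[0,0,0,0,0,-0.054,1],[0,0,0,0,0,-0.081,1],[0,0,0,0,0,-0.108,1],[0,0,0,0,0,-0.135,1]]

```text
time_s: 6.05
tool_pos: [0.6603, -0.2333, 0.0896]
tool_rot: [-179.9, 0.1, 61.7]
force: [-1.6, -1.9, 0.2]
grip_width: 0.0174
grasp_force: 40.0
```

jog_arm:
  motion:
    - [[0,0,0,0,0,0,0.4],[0,0,0,0,0,0,0.4],[0,0,0,0,0,0,0.4],[0,0,0,0,0,0,0.4],[0,0,0,0,0,0,0.4]]

```text
time_s: 6.55
tool_pos: [0.661, -0.2325, 0.0895]
tool_rot: [-180.0, -0.0, 61.6]
force: [-0.2, -0.2, 0.0]
grip_width: 0.0481
grasp_force: 0.0
```

jog_arm:
  motion:
    - [[0,0,-0.2,0,0,0,0.4],[0,0,-0.5,0,0,0,0.4],[0,0,-0.8,0,0,0,0.4],[0,0,-1,0,0,0,0.4],[0,0,-1,0,0,0,0.4]]

```text
time_s: 7.05
tool_pos: [0.663, -0.2329, 0.1937]
tool_rot: [179.6, -0.1, 61.6]
force: [-0.5, -1.1, 0.1]
grip_width: 0.0525
grasp_force: 0.0
```

jog_arm:
  motion:
    - [[0,0,-0.4,0,0,0,0.4],[0,0,-0.8,0,0,0,0.4],[0,0,-1,0,0,0,0.4],[0,0,-1,0,0,0,0.4]]

```text
time_s: 7.45
tool_pos: [0.6623, -0.2327, 0.2925]
tool_rot: [179.7, -0.1, 61.6]
force: [0.4, 0.5, 1.0]
grip_width: 0.052
grasp_force: 0.0
```

```bash
cat >> vis.py <<'E'
def knob():
    """grip bar seen between 85 and 112 mm above the bench at the timer, both views"""
    for n in("top","side"):
        p,d=look(n);X=cloud(n,d);Z=X[...,2]
        m=(d>0)&(Z>.088)&(Z<.112)&(np.hypot(X[...,0]-.661,X[...,1]+.2335)<.045)
        print(n,"knob",blobs(X,m,25))
        c=slice(90,240) if n=="top" else slice(130,240)
        q=p[80:230,250:400] if n=="top" else p[120:240,180:330]
        cv2.imwrite(f"pics/knob_{n}_{env.get_obs()['time_s']:.1f}.png",cv2.resize(q[:,:,::-1],None,fx=4,fy=4,interpolation=cv2.INTER_CUBIC))
E
python3 - <<'E'
from plan import *
from vis import *
knob(); plan([])
import glob;print(glob.glob("pics/knob*"))
E
```

```text
top knob [(array([ 0.6586, -0.2262,  0.0984]), np.float64(61.8), [659.1, -225.3, 44.8, 4.8, 61.8], np.int32(31), array([0.089, 0.106]))]
side knob [(array([ 0.6579, -0.2303,  0.0999]), np.float64(60.4), [660.4, -231.6, 61.5, 24.3, 61.9], np.int32(86), array([0.09 , 0.107]))]
at [ 0.6607 -0.2327  0.2882] [-1.7993e+02  3.0000e-02  6.1580e+01] F [ 0.1 -0.2 -1. ] w 0.0521 t 7.5
['pics/knob_side_7.5.png', 'pics/knob_top_7.5.png']
```

```bash
cat >> vis.py <<'E'
def crowns(zlo,zhi,box,saved=False,amin=20):
    """crown patches in height band, box=(x0,x1,y0,y1)"""
    for n in("top","side"):
        if saved: z=np.load(f"pics/{n}0.npz");p,d=z["p"],z["d"]
        else: p,d=look(n)
        X=cloud(n,d);Z=X[...,2]
        m=(d>0)&(Z>zlo)&(Z<zhi)&(X[...,0]>box[0])&(X[...,0]<box[1])&(X[...,1]>box[2])&(X[...,1]<box[3])
        for b in blobs(X,m,amin): print(n,b[0],b[1],b[2],b[3],b[4])
E
python3 - <<'E'
from vis import *
from plan import plan
crowns(.168,.19,(.5,.75,0,.32),True)
crowns(.129,.15,(.35,.5,-.1,.5),True)
plan([(.61,-.08,.36,120,.04,8,.3),(.619,.093,.36,175,.04,8,.3)])
E
```

```text
top [0.6329 0.243  0.1775] 175.4 [635.3, 243.2, 30.2, 52.4, 85.8] 144 [0.172 0.182]
top [0.6195 0.094  0.1769] 177.5 [619.8, 94.9, 30.6, 54.8, 84.9] 147 [0.17  0.182]
side [0.6128 0.0967 0.1771] -174.9 [613.8, 94.8, 30.1, 51.2, 89.9] 103 [0.169 0.181]
side [0.6257 0.2467 0.1768] 179.9 [628.4, 244.7, 30.9, 52.1, 86.4] 129 [0.17  0.181]
top [0.4298 0.3783 0.1367] 93.4 [430.1, 378.7, 49.2, 29.8, 89.8] 148 [0.132 0.142]
top [0.4255 0.2076 0.1367] 80.0 [426.2, 209.5, 50.6, 29.8, 80.1] 142 [0.132 0.141]
top [0.4287 0.0044 0.1371] 83.3 [429.1, 4.6, 52.5, 29.9, 85.5] 143 [0.132 0.142]
side [0.4232 0.0083 0.1372] 80.2 [424.9, 3.9, 48.0, 28.7, 87.6] 109 [0.13  0.141]
side [0.4181 0.2102 0.137 ] 76.5 [422.3, 209.6, 48.9, 33.9, 80.7] 149 [0.13  0.141]
side [0.4233 0.3817 0.1366] 91.4 [425.9, 382.3, 30.7, 48.6, 4.5] 168 [0.131 0.14 ]
at [ 0.6607 -0.2327  0.2882] [-1.7993e+02  3.0000e-02  6.1580e+01] F [ 0.1 -0.2 -1. ] w 0.0521 t 7.5
[[[0.138, -0.147, -0.09, 0, 0, -0.0406, 0.3], [0.276, -0.293, -0.18, 0, 0, -0.0811, 0.3], [0.413, -0.44, -0.269, 0, 0, -0.1217, 0.3], [0.551, -0.586, -0.359, 0, 0, -0.1623, 0.3]]]
[[[0.192, -0.061, -0.09, 0, 0, -0.0406, 0.3], [0.384, -0.121, -0.18, 0, 0, -0.0811, 0.3], [0.575, -0.182, -0.269, 0, 0, -0.1217, 0.3], [0.767, -0.243, -0.359, 0, 0, -0.1623, 0.3]]]
-- reached (0.61, -0.08, 0.36, 120)
[[[0.182, 0.118, -0.0, 0, 0, -0.0382, 0.3], [0.363, 0.236, -0.0, 0, 0, -0.0764, 0.3], [0.545, 0.354, -0.0, 0, 0, -0.1146, 0.3], [0.727, 0.471, -0.0, 0, 0, -0.1528, 0.3]]]
[[[0.107, 0.188, -0.0, 0, 0, -0.0382, 0.3], [0.213, 0.377, -0.0, 0, 0, -0.0764, 0.3], [0.32, 0.565, -0.0, 0, 0, -0.1146, 0.3], [0.427, 0.754, -0.0, 0, 0, -0.1528, 0.3]]]
-- reached (0.619, 0.093, 0.36, 175)
```

View pics/knob_side_7.5.png

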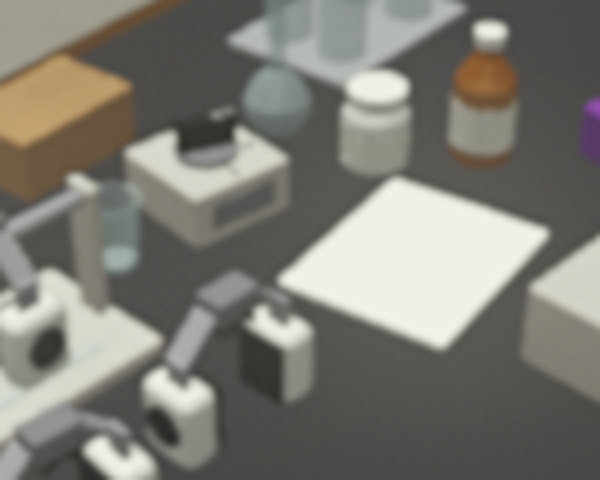

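The knob's bar now points along the other mark (off), pointer at (230,112). On to clean defender Q.

jog_arm:
  motion:
    - [[0.14,-0.15,-0.09,0,0,-0.04,0.3],[0.28,-0.29,-0.18,0,0,-0.08,0.3],[0.41,-0.44,-0.27,0,0,-0.12,0.3],[0.55,-0.59,-0.36,0,0,-0.162,0.3]]

```text
time_s: 7.95
tool_pos: [0.634, -0.1559, 0.3228]
tool_rot: [-179.8, -0.1, 91.0]
force: [-0.1, -0.2, -0.4]
grip_width: 0.061
grasp_force: 0.0
```

jog_arm:
  motion:
    - [[0.19,-0.06,-0.09,0,0,-0.04,0.3],[0.38,-0.12,-0.18,0,0,-0.08,0.3],[0.58,-0.18,-0.27,0,0,-0.12,0.3],[0.77,-0.24,-0.36,0,0,-0.162,0.3]]

```text
time_s: 8.35
tool_pos: [0.6091, -0.0791, 0.3591]
tool_rot: [-179.8, -0.1, 120.2]
force: [-0.2, -0.4, 0.1]
grip_width: 0.0613
grasp_force: 0.0
```

jog_arm:
  motion:
    - [[0.18,0.12,0,0,0,-0.038,0.3],[0.36,0.24,0,0,0,-0.076,0.3],[0.55,0.35,0,0,0,-0.115,0.3],[0.73,0.47,0,0,0,-0.153,0.3]]

```text
time_s: 8.75
tool_pos: [0.6137, 0.0075, 0.3589]
tool_rot: [-179.9, -0.2, 147.7]
force: [-0.5, 0.1, -0.7]
grip_width: 0.0606
grasp_force: 0.0
```

jog_arm:
  motion:
    - [[0.11,0.19,0,0,0,-0.038,0.3],[0.21,0.38,0,0,0,-0.076,0.3],[0.32,0.57,0,0,0,-0.115,0.3],[0.43,0.75,0,0,0,-0.153,0.3],[0.43,0.75,0,0,0,-0.153,0.3]]

```text
time_s: 9.25
tool_pos: [0.6172, 0.097, 0.3592]
tool_rot: [179.9, -0.2, 175.4]
force: [-0.0, 0.2, -0.7]
grip_width: 0.0604
grasp_force: 0.0
```

jog_arm:
  motion:
    - [[0,0,0.2,0,0,0,0.3],[0,0,0.4,0,0,0,0.3],[0,0,0.6,0,0,0,0.3],[0,0,0.6,0,0,0,0.3],[0,0,0.6,0,0,0,0.3]]

```text
time_s: 9.75
tool_pos: [0.6186, 0.0919, 0.3008]
tool_rot: [-179.9, -0.1, 174.8]
force: [-0.7, 1.0, 0.4]
grip_width: 0.061
grasp_force: 0.0
```

```bash
python3 - <<'E'
from plan import *
plan([(.617,.0945,.172,175,.03,8,.3)])
E
```

```text
at [0.6186 0.0919 0.3008] [-1.7995e+02 -9.0000e-02  1.7481e+02] F [-0.7  1.   0.4] w 0.061 t 9.8
[[[0.003, 0.004, 0.215, 0, 0, -0.0002, 0.3], [0.006, 0.008, 0.429, 0, 0, -0.0004, 0.3], [0.009, 0.012, 0.644, 0, 0, -0.0005, 0.3]]]
[[[0.003, 0.004, 0.215, 0, 0, -0.0002, 0.3], [0.006, 0.008, 0.429, 0, 0, -0.0004, 0.3], [0.009, 0.012, 0.644, 0, 0, -0.0005, 0.3]]]
-- reached (0.617, 0.0945, 0.172, 175)
```

jog_arm:
  motion:
    - [[0.01,0.01,0.2,0,0,0,0.3],[0.015,0.02,0.4,0,0,0,0.3],[0.015,0.02,0.65,0,0,0,0.3]]
  grip_force: 40

```text
time_s: 10.05
tool_pos: [0.6184, 0.0955, 0.2378]
tool_rot: [180.0, 0.2, 174.9]
force: [0.1, 0.8, -0.3]
grip_width: 0.0614
grasp_force: 0.0
```

jog_arm:
  motion:
    - [[0,0,0.2,0,0,0,0.3],[0,0,0.4,0,0,0,0.3],[0,0,0.55,0,0,0,0.3],[0,0,0.63,0,0,0,0.3],[0,0,0.63,0,0,0,0.3]]

```text
time_s: 10.55
tool_pos: [0.6172, 0.0951, 0.173]
tool_rot: [-180.0, -0.1, 174.9]
force: [-0.6, -0.4, 0.5]
grip_width: 0.0611
grasp_force: 0.0
```

jog_arm:
  motion:
    - [[0,0,0,0,0,0,1],[0,0,0,0,0,0,1],[0,0,0,0,0,0,1],[0,0,0,0,0,0,1],[0,0,0,0,0,0,1]]

```text
time_s: 11.05
tool_pos: [0.6175, 0.0956, 0.1738]
tool_rot: [180.0, 0.0, 175.0]
force: [0.3, 0.1, 1.3]
grip_width: 0.0295
grasp_force: 39.9
```

jog_arm:
  motion:
    - [[0,0,0,0,0,0,1],[0,0,0,0,0,0,1],[0,0,0,0,0,0,1]]

```text
time_s: 11.35
tool_pos: [0.6175, 0.0955, 0.1738]
tool_rot: [180.0, 0.0, 175.0]
force: [-0.6, -0.1, 1.4]
grip_width: 0.0295
grasp_force: 39.9
```

```bash
python3 - <<'E'
from plan import *
plan([(.617,.0945,.36,175,.03,8,1),(.50,-.10,.36,135,.035,7,1),(.476,-.284,.30,94.7,.035,7,1),(.476,-.284,.16,94.7,.03,7,1)])
E
```

```text
at [0.6175 0.0955 0.1738] [1.8000e+02 3.0000e-02 1.7498e+02] F [-0.6 -0.1  1.4] w 0.0295 t 11.3
[[[0.001, -0.001, -0.233, 0, 0, -0.0, 1], [0.001, -0.003, -0.465, 0, 0, -0.0, 1], [0.002, -0.004, -0.698, 0, 0, -0.0, 1], [0.002, -0.005, -0.931, 0, 0, -0.0001, 1]]]
[[[0.001, -0.001, -0.233, 0, 0, -0.0, 1], [0.001, -0.003, -0.465, 0, 0, -0.0, 1], [0.002, -0.004, -0.698, 0, 0, -0.0, 1], [0.002, -0.005, -0.931, 0, 0, -0.0001, 1]]]
-- reached (0.617, 0.0945, 0.36, 175)
[[[0.111, -0.227, -0.0, 0, 0, 0.0247, 1], [0.221, -0.453, -0.0, 0, 0, 0.0494, 1], [0.332, -0.68, -0.0, 0, 0, 0.0741, 1]]]
[[[0.055, -0.246, -0.0, 0, 0, 0.0247, 1], [0.111, -0.492, -0.0, 0, 0, 0.0494, 1], [0.166, -0.738, -0.0, 0, 0, 0.0741, 1]]]
[[[-0.003, -0.252, -0.0, 0, 0, 0.0247, 1], [-0.006, -0.504, -0.0, 0, 0, 0.0494, 1], [-0.008, -0.757, -0.0, 0, 0, 0.0741, 1]]]
-- reached (0.5, -0.1, 0.36, 135)
[[[-0.189, -0.245, 0.1, 0, 0, 0.0373, 1], [-0.377, -0.49, 0.2, 0, 0, 0.0746, 1], [-0.566, -0.735, 0.3, 0, 0, 0.1119, 1]]]
[[[-0.261, -0.165, 0.1, 0, 0, 0.0373, 1], [-0.523, -0.33, 0.2, 0, 0, 0.0746, 1], [-0.784, -0.496, 0.3, 0, 0, 0.1119, 1]]]
-- reached (0.476, -0.284, 0.3, 94.7)
[[[0.0, 0.0, 0.233, 0, 0, -0.0, 1], [0.0, 0.0, 0.467, 0, 0, -0.0, 1], [0.0, 0.0, 0.7, 0, 0, -0.0, 1]]]
[[[0.0, 0.0, 0.233, 0, 0, -0.0, 1], [0.0, 0.0, 0.467, 0, 0, -0.0, 1], [0.0, 0.0, 0.7, 0, 0, -0.0, 1]]]
-- reached (0.476, -0.284, 0.16, 94.7)
```

jog_arm:
  motion:
    - [[0,0,-0.15,0,0,0,1],[0,0,-0.4,0,0,0,1],[0,0,-0.65,0,0,0,1],[0,0,-0.9,0,0,0,1]]

```text
time_s: 11.75
tool_pos: [0.6168, 0.0952, 0.2644]
tool_rot: [-180.0, -0.1, 175.0]
force: [0.6, -0.3, -4.0]
grip_width: 0.03
grasp_force: 39.9
```

jog_arm:
  motion:
    - [[0,0,-0.23,0,0,0,1],[0,0,-0.47,0,0,0,1],[0,0,-0.7,0,0,0,1],[0,0,-0.95,0,0,0,1]]

```text
time_s: 12.15
tool_pos: [0.6167, 0.0952, 0.3593]
tool_rot: [-180.0, -0.1, 175.0]
force: [-0.2, 0.1, -4.3]
grip_width: 0.0299
grasp_force: 39.9
```

jog_arm:
  motion:
    - [[0.08,-0.15,0,0,0,0.02,1],[0.16,-0.34,0,0,0,0.04,1],[0.24,-0.51,0,0,0,0.057,1],[0.33,-0.68,0,0,0,0.074,1]]

```text
time_s: 12.55
tool_pos: [0.5777, 0.03, 0.3584]
tool_rot: [-180.0, -0.1, 161.6]
force: [0.1, -0.8, -3.0]
grip_width: 0.0297
grasp_force: 39.9
```

jog_arm:
  motion:
    - [[0.05,-0.25,0,0,0,0.025,1],[0.11,-0.49,0,0,0,0.05,1],[0.17,-0.74,0,0,0,0.074,1]]

```text
time_s: 12.85
tool_pos: [0.538, -0.0346, 0.3585]
tool_rot: [-180.0, -0.1, 148.2]
force: [-0.2, 0.1, -3.8]
grip_width: 0.0297
grasp_force: 39.9
```

jog_arm:
  motion:
    - [[0,-0.25,0,0,0,0.025,1],[0,-0.5,0,0,0,0.05,1],[-0.01,-0.76,0,0,0,0.074,1]]

```text
time_s: 13.15
tool_pos: [0.499, -0.0995, 0.3587]
tool_rot: [-180.0, -0.0, 134.9]
force: [1.0, -0.2, -4.0]
grip_width: 0.0297
grasp_force: 39.9
```

jog_arm:
  motion:
    - [[-0.19,-0.24,0.1,0,0,0.037,1],[-0.38,-0.49,0.2,0,0,0.075,1],[-0.57,-0.74,0.3,0,0,0.112,1]]

```text
time_s: 13.45
tool_pos: [0.4874, -0.1928, 0.3285]
tool_rot: [-179.9, 0.0, 114.6]
force: [0.6, 0.0, -3.7]
grip_width: 0.0298
grasp_force: 39.9
```

jog_arm:
  motion:
    - [[-0.2,-0.13,0.1,0,0,0.03,1],[-0.4,-0.26,0.2,0,0,0.06,1],[-0.6,-0.38,0.25,0,0,0.09,1],[-0.78,-0.5,0.3,0,0,0.112,1],[-0.78,-0.5,0.3,0,0,0.112,1]]

```text
time_s: 13.95
tool_pos: [0.4732, -0.2876, 0.2971]
tool_rot: [-179.8, -0.0, 94.3]
force: [-0.8, 0.0, -4.2]
grip_width: 0.0297
grasp_force: 39.9
```

jog_arm:
  motion:
    - [[0,0,0.2,0,0,0,1],[0,0,0.4,0,0,0,1],[0,0,0.6,0,0,0,1],[0,0,0.7,0,0,0,1],[0,0,0.7,0,0,0,1]]

```text
time_s: 14.45
tool_pos: [0.4747, -0.2828, 0.2273]
tool_rot: [-179.9, -0.1, 94.8]
force: [-1.0, 0.2, -3.7]
grip_width: 0.0298
grasp_force: 39.9
```

```bash
python3 - <<'E'
from plan import *
plan([(.476,-.284,.152,94.7,.03,7,1)])
E
```

```text
at [ 0.4747 -0.2828  0.2273] [-1.7986e+02 -1.3000e-01  9.4770e+01] F [-1.   0.2 -3.7] w 0.0298 t 14.4
[[[-0.004, 0.004, 0.251, 0, 0, 0.0001, 1], [-0.008, 0.008, 0.502, 0, 0, 0.0003, 1], [-0.013, 0.012, 0.753, 0, 0, 0.0004, 1]]]
-- reached (0.476, -0.284, 0.152, 94.7)
```

jog_arm:
  motion:
    - [[0,0,0.25,0,0,0,1],[0,0,0.5,0,0,0,1],[0,0,0.7,0,0,0,1],[0,0,0.78,0,0,0,1],[0,0,0.8,0,0,0,1]]

```text
time_s: 14.95
tool_pos: [0.4756, -0.2838, 0.1487]
tool_rot: [-180.0, -0.0, 94.7]
force: [-0.8, -0.3, -3.5]
grip_width: 0.0294
grasp_force: 39.9
```

jog_arm:
  motion:
    - [[0,0,0.02,0,0,0,1],[0,0,0.04,0,0,0,1],[0,0,0.06,0,0,0,1],[0,0,0.06,0,0,0,1]]

```text
time_s: 15.35
tool_pos: [0.4756, -0.2841, 0.1428]
tool_rot: [180.0, 0.0, 94.7]
force: [0.6, -0.9, -3.9]
grip_width: 0.0297
grasp_force: 39.9
```

jog_arm:
  motion:
    - [[0,0,0,0,0,0,0.4],[0,0,0,0,0,0,0.4],[0,0,0,0,0,0,0.4],[0,0,0,0,0,0,0.4],[0,0,0,0,0,0,0.4]]

```text
time_s: 15.85
tool_pos: [0.4757, -0.284, 0.1428]
tool_rot: [180.0, 0.0, 94.7]
force: [-0.3, 0.3, -0.5]
grip_width: 0.0512
grasp_force: 0.0
```

jog_arm:
  motion:
    - [[0,0,-0.15,0,0,0,0.4],[0,0,-0.4,0,0,0,0.4],[0,0,-0.7,0,0,0,0.4],[0,0,-1,0,0,0,0.4]]

```text
time_s: 16.25
tool_pos: [0.4756, -0.2837, 0.2447]
tool_rot: [180.0, 0.0, 94.7]
force: [0.1, -0.3, -0.1]
grip_width: 0.0521
grasp_force: 0.0
```

jog_arm:
  motion:
    - [[0,0,-0.4,0,0,0,0.4],[0,0,-0.8,0,0,0,0.4],[0,0,-1,0,0,0,0.4],[0,0,-1,0,0,0,0.4]]

```text
time_s: 16.65
tool_pos: [0.4772, -0.2842, 0.3473]
tool_rot: [179.7, 0.3, 94.7]
force: [1.0, -0.3, 0.2]
grip_width: 0.0521
grasp_force: 0.0
```

```bash
python3 - <<'E'
from plan import *
from vis import *
crowns(.134,.16,(.3,.56,-.4,-.15)); crowns(.168,.19,(.5,.75,0,.32))
plan([(.50,-.08,.36,135,.04,8,.4),(.60,.14,.36,175.5,.04,8,.4),(.632,.244,.3,175.5,.04,8,.4)])
E
```

```text
top [ 0.4785 -0.2796  0.145 ] 91.9 [477.8, -277.5, 29.1, 43.8, 2.0] 119 [0.138 0.15 ]
side [ 0.4734 -0.2779  0.1438] 89.2 [475.7, -277.1, 31.8, 53.7, 6.2] 84 [0.135 0.149]
top [0.6329 0.2429 0.1769] 174.4 [636.4, 243.2, 30.7, 52.2, 85.1] 149 [0.171 0.182]
side [0.6247 0.247  0.1768] -177.0 [626.4, 245.0, 30.5, 50.6, 87.4] 134 [0.169 0.181]
at [ 0.4749 -0.2837  0.3415] [-1.7991e+02 -6.0000e-02  9.4700e+01] F [ 0.   0.5 -0.2] w 0.0518 t 16.9
[[[0.335, 0.069, -0.031, 0, 0, -0.0373, 0.4], [0.67, 0.139, -0.062, 0, 0, -0.0746, 0.4]]]
[[[0.31, 0.145, -0.031, 0, 0, -0.0373, 0.4], [0.619, 0.291, -0.062, 0, 0, -0.0746, 0.4]]]
[[[0.267, 0.213, -0.031, 0, 0, -0.0373, 0.4], [0.535, 0.427, -0.062, 0, 0, -0.0746, 0.4]]]
-- reached (0.5, -0.08, 0.36, 135)
[[[0.094, 0.251, -0.0, 0, 0, -0.025, 0.4], [0.189, 0.503, -0.0, 0, 0, -0.05, 0.4], [0.283, 0.754, -0.0, 0, 0, -0.075, 0.4]]]
[[[0.033, 0.266, -0.0, 0, 0, -0.025, 0.4], [0.066, 0.533, -0.0, 0, 0, -0.05, 0.4], [0.099, 0.799, -0.0, 0, 0, -0.075, 0.4]]]
[[[-0.03, 0.267, -0.0, 0, 0, -0.025, 0.4], [-0.06, 0.534, -0.0, 0, 0, -0.05, 0.4], [-0.09, 0.8, -0.0, 0, 0, -0.075, 0.4]]]
-- reached (0.6, 0.14, 0.36, 175.5)
[[[-0.059, 0.265, 0.15, 0, 0, -0.0, 0.4], [-0.119, 0.531, 0.3, 0, 0, -0.0, 0.4]]]
[[[-0.059, 0.265, 0.15, 0, 0, -0.0, 0.4], [-0.119, 0.531, 0.3, 0, 0, -0.0, 0.4]]]
-- reached (0.632, 0.244, 0.3, 175.5)
```

First clean one stands on the mat (top at 146 mm). Now the second.

jog_arm:
  motion:
    - [[0.33,0.07,-0.03,0,0,-0.037,0.4],[0.67,0.14,-0.06,0,0,-0.075,0.4]]

```text
time_s: 17.05
tool_pos: [0.483, -0.2161, 0.3468]
tool_rot: [-179.9, -0.2, 108.3]
force: [0.1, 0.5, -0.2]
grip_width: 0.0525
grasp_force: 0.0
```

jog_arm:
  motion:
    - [[0.31,0.15,-0.03,0,0,-0.037,0.4],[0.62,0.29,-0.06,0,0,-0.075,0.4]]

```text
time_s: 17.25
tool_pos: [0.4916, -0.1466, 0.3533]
tool_rot: [-179.9, -0.1, 122.0]
force: [-0.7, -0.0, 0.2]
grip_width: 0.0522
grasp_force: 0.0
```

jog_arm:
  motion:
    - [[0.27,0.21,-0.03,0,0,-0.037,0.4],[0.54,0.43,-0.06,0,0,-0.075,0.4]]

```text
time_s: 17.45
tool_pos: [0.4996, -0.0782, 0.3594]
tool_rot: [-179.9, -0.1, 135.5]
force: [0.0, 0.6, 0.3]
grip_width: 0.0522
grasp_force: 0.0
```

jog_arm:
  motion:
    - [[0.09,0.25,0,0,0,-0.025,0.4],[0.19,0.5,0,0,0,-0.05,0.4],[0.28,0.75,0,0,0,-0.075,0.4]]

```text
time_s: 17.75
tool_pos: [0.5329, -0.0056, 0.3594]
tool_rot: [-179.9, -0.1, 148.9]
force: [0.7, 0.6, -0.5]
grip_width: 0.0525
grasp_force: 0.0
```

jog_arm:
  motion:
    - [[0.03,0.27,0,0,0,-0.025,0.4],[0.07,0.53,0,0,0,-0.05,0.4],[0.1,0.8,0,0,0,-0.075,0.4]]

```text
time_s: 18.05
tool_pos: [0.5661, 0.0676, 0.3592]
tool_rot: [-179.9, -0.1, 162.4]
force: [0.2, -0.4, 0.5]
grip_width: 0.0524
grasp_force: 0.0
```

jog_arm:
  motion:
    - [[-0.03,0.27,0,0,0,-0.025,0.4],[-0.06,0.53,0,0,0,-0.05,0.4],[-0.09,0.8,0,0,0,-0.075,0.4]]

```text
time_s: 18.35
tool_pos: [0.5994, 0.1409, 0.3589]
tool_rot: [-180.0, -0.1, 175.9]
force: [-0.1, 0.4, 0.1]
grip_width: 0.0521
grasp_force: 0.0
```

jog_arm:
  motion:
    - [[-0.06,0.25,0,0,0,0,0.4],[-0.12,0.5,0.1,0,0,0,0.4],[-0.18,0.75,0.2,0,0,0,0.4],[-0.2,0.9,0.25,0,0,0,0.4]]

```text
time_s: 18.75
tool_pos: [0.6253, 0.2306, 0.3325]
tool_rot: [-180.0, -0.2, 175.9]
force: [-0.3, 0.0, 0.2]
grip_width: 0.0523
grasp_force: 0.0
```

jog_arm:
  motion:
    - [[-0.04,0.16,0.15,0,0,0,0.4],[-0.04,0.16,0.35,0,0,0,0.4],[-0.04,0.16,0.35,0,0,0,0.4],[-0.04,0.16,0.35,0,0,0,0.4],[-0.04,0.16,0.35,0,0,0,0.4]]

```text
time_s: 19.25
tool_pos: [0.6316, 0.2439, 0.3012]
tool_rot: [180.0, 0.0, 175.7]
force: [0.2, -0.2, 0.8]
grip_width: 0.0523
grasp_force: 0.0
```

```bash
python3 - <<'E'
from plan import *
plan([(.6315,.244,.173,175.5,.03,8,.3)])
E
```

```text
at [0.6316 0.2439 0.3012] [1.7999e+02 3.0000e-02 1.7565e+02] F [ 0.2 -0.2  0.8] w 0.0523 t 19.2
[[[0.0, 0.0, 0.214, 0, 0, 0.0001, 0.3], [0.0, 0.0, 0.427, 0, 0, 0.0003, 0.3], [0.0, 0.001, 0.641, 0, 0, 0.0004, 0.3]]]
[[[0.0, 0.0, 0.214, 0, 0, 0.0001, 0.3], [0.0, 0.0, 0.427, 0, 0, 0.0003, 0.3], [0.0, 0.001, 0.641, 0, 0, 0.0004, 0.3]]]
-- reached (0.6315, 0.244, 0.173, 175.5)
```

jog_arm:
  motion:
    - [[0,0,0.2,0,0,0,0.3],[0,0,0.4,0,0,0,0.3],[0,0,0.65,0,0,0,0.3]]
  grip_force: 40

```text
time_s: 19.55
tool_pos: [0.6322, 0.2443, 0.2369]
tool_rot: [179.9, 0.2, 175.6]
force: [-0.1, 0.9, -0.6]
grip_width: 0.06
grasp_force: 0.0
```

jog_arm:
  motion:
    - [[0,0,0.2,0,0,0,0.3],[0,0,0.4,0,0,0,0.3],[0,0,0.55,0,0,0,0.3],[0,0,0.62,0,0,0,0.3],[0,0,0.62,0,0,0,0.3]]

```text
time_s: 20.05
tool_pos: [0.6312, 0.2439, 0.1731]
tool_rot: [-180.0, -0.0, 175.7]
force: [-0.3, -0.1, -0.1]
grip_width: 0.0607
grasp_force: 0.0
```

jog_arm:
  motion:
    - [[0,0,0,0,0,0,1],[0,0,0,0,0,0,1],[0,0,0,0,0,0,1],[0,0,0,0,0,0,1],[0,0,0,0,0,0,1]]

```text
time_s: 20.55
tool_pos: [0.6314, 0.2446, 0.1739]
tool_rot: [180.0, 0.0, 175.7]
force: [-0.4, -0.5, -0.2]
grip_width: 0.0297
grasp_force: 40.0
```

jog_arm:
  motion:
    - [[0,0,0,0,0,0,1],[0,0,0,0,0,0,1]]

```text
time_s: 20.75
tool_pos: [0.6315, 0.2446, 0.1739]
tool_rot: [180.0, 0.0, 175.7]
force: [-0.8, 0.5, 1.6]
grip_width: 0.0299
grasp_force: 40.0
```

jog_arm:
  motion:
    - [[0,0,-0.15,0,0,0,1],[0,0,-0.4,0,0,0,1],[0,0,-0.65,0,0,0,1],[0,0,-0.9,0,0,0,1]]

```text
time_s: 21.15
tool_pos: [0.6309, 0.2439, 0.2647]
tool_rot: [-180.0, -0.0, 175.7]
force: [0.9, 0.1, -2.7]
grip_width: 0.0294
grasp_force: 40.0
```

jog_arm:
  motion:
    - [[0,0,-0.23,0,0,0,1],[0,0,-0.47,0,0,0,1],[0,0,-0.7,0,0,0,1],[0,0,-0.95,0,0,0,1]]

```text
time_s: 21.55
tool_pos: [0.6309, 0.2438, 0.3596]
tool_rot: [-180.0, -0.0, 175.7]
force: [-0.2, -0.5, -2.3]
grip_width: 0.0298
grasp_force: 40.0
```

```bash
python3 - <<'E'
from plan import *
plan([(.56,.12,.36,150,.035,8,1),(.47,-.06,.36,125,.035,8,1),(.392,-.289,.3,94.7,.035,8,1)])
E
```

```text
at [0.6309 0.2438 0.3596] [-1.7995e+02 -5.0000e-02  1.7570e+02] F [-0.2 -0.5 -2.3] w 0.0298 t 21.6
[[[0.102, -0.215, -0.001, 0, 0, 0.0238, 1], [0.205, -0.429, -0.001, 0, 0, 0.0476, 1], [0.307, -0.644, -0.002, 0, 0, 0.0714, 1]]]
[[[0.052, -0.232, -0.001, 0, 0, 0.0238, 1], [0.104, -0.464, -0.001, 0, 0, 0.0476, 1], [0.156, -0.696, -0.002, 0, 0, 0.0714, 1]]]
-- reached (0.56, 0.12, 0.36, 150)
[[[-0.02, -0.335, -0.0, 0, 0, 0.0231, 1], [-0.04, -0.67, -0.0, 0, 0, 0.0463, 1]]]
[[[-0.068, -0.328, -0.0, 0, 0, 0.0231, 1], [-0.137, -0.657, -0.0, 0, 0, 0.0463, 1]]]
[[[-0.115, -0.315, -0.0, 0, 0, 0.0231, 1], [-0.231, -0.63, -0.0, 0, 0, 0.0463, 1]]]
-- reached (0.47, -0.06, 0.36, 125)
[[[-0.159, -0.217, 0.067, 0, 0, 0.0187, 1], [-0.317, -0.434, 0.133, 0, 0, 0.0374, 1], [-0.476, -0.651, 0.2, 0, 0, 0.0561, 1]]]
[[[-0.194, -0.186, 0.067, 0, 0, 0.0187, 1], [-0.389, -0.371, 0.133, 0, 0, 0.0374, 1], [-0.583, -0.557, 0.2, 0, 0, 0.0561, 1]]]
[[[-0.224, -0.149, 0.067, 0, 0, 0.0187, 1], [-0.448, -0.298, 0.133, 0, 0, 0.0374, 1], [-0.672, -0.446, 0.2, 0, 0, 0.0561, 1]]]
-- reached (0.392, -0.289, 0.3, 94.7)
```

jog_arm:
  motion:
    - [[0.1,-0.21,0,0,0,0.024,1],[0.2,-0.43,0,0,0,0.048,1],[0.31,-0.64,0,0,0,0.071,1]]

```text
time_s: 21.85
tool_pos: [0.5948, 0.1822, 0.3588]
tool_rot: [-180.0, -0.0, 162.8]
force: [-0.7, -0.2, -2.2]
grip_width: 0.0296
grasp_force: 40.0
```

jog_arm:
  motion:
    - [[0.05,-0.23,0,0,0,0.024,1],[0.1,-0.46,0,0,0,0.048,1],[0.16,-0.7,0,0,0,0.071,1]]

```text
time_s: 22.15
tool_pos: [0.5588, 0.1199, 0.3587]
tool_rot: [-180.0, -0.0, 150.0]
force: [0.1, -0.1, -1.9]
grip_width: 0.0295
grasp_force: 40.0
```

jog_arm:
  motion:
    - [[-0.02,-0.33,0,0,0,0.023,1],[-0.04,-0.67,0,0,0,0.046,1]]

```text
time_s: 22.35
tool_pos: [0.5287, 0.0603, 0.3587]
tool_rot: [-180.0, -0.0, 141.8]
force: [0.2, -0.4, -2.6]
grip_width: 0.0296
grasp_force: 40.0
```

jog_arm:
  motion:
    - [[-0.07,-0.33,0,0,0,0.023,1],[-0.14,-0.66,0,0,0,0.046,1]]

```text
time_s: 22.55
tool_pos: [0.4989, -0.0007, 0.3589]
tool_rot: [-179.9, 0.0, 133.5]
force: [0.6, 0.1, -2.8]
grip_width: 0.0293
grasp_force: 40.0
```

jog_arm:
  motion:
    - [[-0.11,-0.32,0,0,0,0.023,1],[-0.23,-0.63,0,0,0,0.046,1]]

```text
time_s: 22.75
tool_pos: [0.469, -0.0606, 0.3591]
tool_rot: [-179.9, 0.1, 125.2]
force: [-0.1, 0.0, -1.8]
grip_width: 0.0294
grasp_force: 40.0
```

jog_arm:
  motion:
    - [[-0.16,-0.22,0.07,0,0,0.019,1],[-0.32,-0.43,0.13,0,0,0.037,1],[-0.48,-0.65,0.2,0,0,0.056,1]]

```text
time_s: 23.05
tool_pos: [0.4445, -0.1377, 0.3385]
tool_rot: [-180.0, 0.0, 115.1]
force: [0.2, -0.6, -1.6]
grip_width: 0.0295
grasp_force: 40.0
```

jog_arm:
  motion:
    - [[-0.19,-0.19,0.07,0,0,0.019,1],[-0.39,-0.37,0.13,0,0,0.037,1],[-0.58,-0.56,0.2,0,0,0.056,1]]

```text
time_s: 23.35
tool_pos: [0.4185, -0.2152, 0.3179]
tool_rot: [180.0, -0.0, 104.9]
force: [-0.1, -0.0, -3.2]
grip_width: 0.0299
grasp_force: 40.0
```

jog_arm:
  motion:
    - [[-0.2,-0.13,0.07,0,0,0.019,1],[-0.4,-0.27,0.13,0,0,0.037,1],[-0.58,-0.39,0.2,0,0,0.056,1],[-0.67,-0.45,0.2,0,0,0.056,1],[-0.67,-0.45,0.2,0,0,0.056,1]]

```text
time_s: 23.85
tool_pos: [0.3923, -0.2913, 0.2982]
tool_rot: [-180.0, -0.1, 94.9]
force: [-0.4, -0.1, -2.1]
grip_width: 0.0299
grasp_force: 40.0
```

jog_arm:
  motion:
    - [[0,0,0.2,0,0,0,1],[0,0,0.4,0,0,0,1],[0,0,0.6,0,0,0,1],[0,0,0.7,0,0,0,1],[0,0,0.7,0,0,0,1]]

```text
time_s: 24.35
tool_pos: [0.3931, -0.2883, 0.2277]
tool_rot: [-179.9, -0.1, 95.2]
force: [-0.1, 0.8, -2.2]
grip_width: 0.0293
grasp_force: 40.0
```

```bash
python3 - <<'E'
from plan import *
plan([(.392,-.289,.1428,94.7,.03,7,1)])
E
```

```text
at [ 0.3931 -0.2883  0.2277] [-1.7993e+02 -1.0000e-01  9.5170e+01] F [-0.1  0.8 -2.2] w 0.0293 t 24.4
[[[-0.002, -0.004, 0.283, 0, 0, 0.0009, 1], [-0.004, -0.008, 0.566, 0, 0, 0.0017, 1], [-0.006, -0.011, 0.849, 0, 0, 0.0026, 1]]]
-- reached (0.392, -0.289, 0.1428, 94.7)
```

jog_arm:
  motion:
    - [[0,0,0.25,0,0,0,1],[0,0,0.5,0,0,0,1],[0,0,0.7,0,0,0,1],[0,0,0.78,0,0,0,1],[0,0,0.8,0,0,0,1]]

```text
time_s: 24.85
tool_pos: [0.3934, -0.2895, 0.1488]
tool_rot: [180.0, -0.0, 95.1]
force: [0.6, -1.1, -2.2]
grip_width: 0.0296
grasp_force: 40.0
```

jog_arm:
  motion:
    - [[0,0,0.02,0,0,0,1],[0,0,0.04,0,0,0,1],[0,0,0.06,0,0,0,1],[0,0,0.06,0,0,0,1]]

```text
time_s: 25.25
tool_pos: [0.3932, -0.2898, 0.1428]
tool_rot: [180.0, 0.0, 95.1]
force: [-1.3, -0.0, -2.5]
grip_width: 0.0296
grasp_force: 40.0
```

jog_arm:
  motion:
    - [[0,0,0,0,0,0,0.4],[0,0,0,0,0,0,0.4],[0,0,0,0,0,0,0.4],[0,0,0,0,0,0,0.4],[0,0,0,0,0,0,0.4]]

```text
time_s: 25.75
tool_pos: [0.3932, -0.2897, 0.1427]
tool_rot: [180.0, 0.0, 95.1]
force: [-0.3, 0.2, 0.0]
grip_width: 0.0512
grasp_force: 0.0
```

jog_arm:
  motion:
    - [[0,0,-0.15,0,0,0,0.4],[0,0,-0.4,0,0,0,0.4],[0,0,-0.7,0,0,0,0.4],[0,0,-1,0,0,0,0.4]]

```text
time_s: 26.15
tool_pos: [0.3929, -0.2894, 0.2435]
tool_rot: [-180.0, -0.0, 95.1]
force: [0.6, 0.4, 0.4]
grip_width: 0.0525
grasp_force: 0.0
```

jog_arm:
  motion:
    - [[0,0,-0.4,0,0,0,0.4],[0,0,-0.7,0,0,0,0.4],[0,0,-0.7,0,0,0,0.4],[0,0,-0.7,0,0,0,0.4]]

```text
time_s: 26.55
tool_pos: [0.3933, -0.2898, 0.3128]
tool_rot: [180.0, 0.1, 95.1]
force: [-0.1, -0.3, -1.2]
grip_width: 0.0519
grasp_force: 0.0
```

```bash
python3 - <<'E'
from plan import *
from vis import *
crowns(.136,.16,(.3,.56,-.4,-.15)); crowns(.129,.15,(.32,.52,-.12,.52))
plan([(.43,-.14,.32,85,.045,8,.4),(.427,.0045,.24,85.4,.04,8,.3)])
E
```

```text
top [ 0.4775 -0.2745  0.1448] 104.8 [477.7, -272.3, 33.9, 29.4, 88.6] 94 [0.137 0.15 ]
top [ 0.3967 -0.2825  0.1452] 118.3 [396.0, -284.2, 29.6, 43.0, 8.6] 113 [0.139 0.15 ]
side [ 0.4729 -0.2783  0.1449] 89.1 [474.9, -278.1, 30.8, 50.5, 6.1] 78 [0.138 0.15 ]
side [ 0.3917 -0.2821  0.1449] 85.9 [392.8, -284.3, 28.3, 57.2, 1.1] 81 [0.137 0.15 ]
top [0.4299 0.3777 0.1371] 93.8 [430.7, 375.4, 29.8, 56.3, 1.3] 149 [0.131 0.142]
top [0.4256 0.2076 0.1372] 76.9 [425.8, 207.5, 54.9, 29.5, 79.3] 145 [0.132 0.142]
top [0.4286 0.0037 0.1376] 83.8 [429.0, 3.1, 47.6, 30.3, 82.9] 141 [0.133 0.143]
side [0.4235 0.0082 0.1374] 78.5 [426.0, 6.0, 47.0, 30.6, 84.8] 105 [0.131 0.142]
side [0.4183 0.2093 0.1372] 79.9 [419.9, 207.2, 46.1, 32.0, 80.2] 140 [0.132 0.14 ]
side [0.4231 0.3814 0.1365] 91.1 [424.3, 382.4, 31.6, 46.3, 6.8] 167 [0.131 0.14 ]
at [ 0.3925 -0.2893  0.3111] [-1.7991e+02 -1.1000e-01  9.5060e+01] F [ 0.4  0.8 -0.4] w 0.0523 t 26.8
[[[0.363, 0.126, -0.022, 0, 0, 0.014, 0.4], [0.727, 0.253, -0.044, 0, 0, 0.028, 0.4]]]
[[[0.373, 0.094, -0.022, 0, 0, 0.014, 0.4], [0.746, 0.188, -0.044, 0, 0, 0.028, 0.4]]]
-- reached (0.43, -0.14, 0.32, 85)
[[[0.239, -0.026, 0.133, 0, 0, -0.0004, 0.3], [0.479, -0.052, 0.267, 0, 0, -0.0007, 0.3], [0.718, -0.078, 0.4, 0, 0, -0.0011, 0.3]]]
[[[0.24, -0.025, 0.133, 0, 0, -0.0004, 0.3], [0.479, -0.05, 0.267, 0, 0, -0.0007, 0.3], [0.719, -0.075, 0.4, 0, 0, -0.0011, 0.3]]]
-- reached (0.427, 0.0045, 0.24, 85.4)
```

jog_arm:
  motion:
    - [[0.36,0.13,-0.02,0,0,0.014,0.4],[0.73,0.25,-0.04,0,0,0.028,0.4]]

```text
time_s: 26.95
tool_pos: [0.411, -0.2144, 0.3152]
tool_rot: [-179.9, -0.1, 89.7]
force: [1.5, 0.5, -0.3]
grip_width: 0.0524
grasp_force: 0.0
```

jog_arm:
  motion:
    - [[0.37,0.09,-0.02,0,0,0.014,0.4],[0.75,0.19,-0.04,0,0,0.028,0.4]]

```text
time_s: 27.15
tool_pos: [0.4302, -0.1383, 0.3196]
tool_rot: [-179.9, -0.0, 84.8]
force: [0.1, -0.5, 0.0]
grip_width: 0.0523
grasp_force: 0.0
```

jog_arm:
  motion:
    - [[0.24,-0.03,0.13,0,0,0,0.3],[0.48,-0.05,0.27,0,0,0,0.3],[0.72,-0.08,0.4,0,0,0,0.3]]

```text
time_s: 27.45
tool_pos: [0.4283, -0.0661, 0.2791]
tool_rot: [-179.9, -0.0, 85.0]
force: [-0.1, 0.3, -0.1]
grip_width: 0.06
grasp_force: 0.0
```

jog_arm:
  motion:
    - [[0.24,-0.03,0.13,0,0,0,0.3],[0.48,-0.05,0.27,0,0,0,0.3],[0.72,-0.08,0.4,0,0,0,0.3],[0.72,-0.08,0.4,0,0,0,0.3],[0.72,-0.08,0.4,0,0,0,0.3]]

```text
time_s: 27.95
tool_pos: [0.4267, 0.0051, 0.2399]
tool_rot: [-179.9, 0.0, 85.0]
force: [0.4, 0.2, 0.7]
grip_width: 0.0608
grasp_force: 0.0
```

```bash
python3 - <<'E'
from plan import *
plan([(.4275,.0045,.133,85.2,.03,8,.3)])
E
```

```text
at [0.4267 0.0051 0.2399] [-1.7993e+02  3.0000e-02  8.5030e+01] F [0.4 0.2 0.7] w 0.0608 t 27.9
[[[-0.001, 0.002, 0.267, 0, 0, -0.0002, 0.3], [-0.002, 0.004, 0.535, 0, 0, -0.0005, 0.3]]]
[[[-0.001, 0.002, 0.267, 0, 0, -0.0002, 0.3], [-0.002, 0.004, 0.535, 0, 0, -0.0005, 0.3]]]
-- reached (0.4275, 0.0045, 0.133, 85.2)
```

jog_arm:
  motion:
    - [[0,0,0.25,0,0,0,0.3],[0,0,0.5,0,0,0,0.3],[0,0,0.75,0,0,0,0.3],[0,0,1,0,0,0,0.3]]
  grip_force: 40

```text
time_s: 28.35
tool_pos: [0.4275, 0.0035, 0.1399]
tool_rot: [179.9, 0.0, 84.8]
force: [0.4, -0.5, -0.4]
grip_width: 0.0613
grasp_force: 0.0
```

jog_arm:
  motion:
    - [[0,0,0.07,0,0,0,0.3],[0,0,0.07,0,0,0,0.3],[0,0,0.07,0,0,0,1],[0,0,0.07,0,0,0,1],[0,0,0.07,0,0,0,1]]

```text
time_s: 28.85
tool_pos: [0.428, 0.0049, 0.1345]
tool_rot: [179.9, 0.0, 85.0]
force: [0.5, 0.0, -0.4]
grip_width: 0.0446
grasp_force: 0.0
```

jog_arm:
  motion:
    - [[0,0,0,0,0,0,1],[0,0,0,0,0,0,1],[0,0,0,0,0,0,1],[0,0,0,0,0,0,1],[0,0,0,0,0,0,1]]

```text
time_s: 29.35
tool_pos: [0.4272, 0.0051, 0.1338]
tool_rot: [-180.0, 0.0, 85.0]
force: [-1.5, -0.1, 5.8]
grip_width: 0.0299
grasp_force: 40.0
```

jog_arm:
  motion:
    - [[0,0,-0.15,0,0,0,1],[0,0,-0.4,0,0,0,1],[0,0,-0.65,0,0,0,1],[0,0,-0.9,0,0,0,1]]

```text
time_s: 29.75
tool_pos: [0.4266, 0.0052, 0.2236]
tool_rot: [-179.9, 0.0, 85.0]
force: [0.9, -0.4, -4.3]
grip_width: 0.0298
grasp_force: 40.0
```

jog_arm:
  motion:
    - [[0,0,-0.25,0,0,0,1],[0,0,-0.5,0,0,0,1],[0,0,-0.75,0,0,0,1],[0,0,-1,0,0,0,1]]

```text
time_s: 30.15
tool_pos: [0.4268, 0.0052, 0.3235]
tool_rot: [-179.9, 0.0, 85.0]
force: [0.1, -0.3, -3.7]
grip_width: 0.0293
grasp_force: 40.0
```

```bash
python3 - <<'E'
from plan import *
plan([(.44,.01,.36,100,.03,7,1),(.52,.04,.36,150,.03,7,1),(.6167,.058,.36,175.7,.03,7,1)])
E
```

```text
at [0.4268 0.0052 0.3235] [-1.7995e+02  1.0000e-02  8.4990e+01] F [ 0.1 -0.3 -3.7] w 0.0293 t 30.1
[[[0.02, 0.043, -0.122, 0, 0, -0.0278, 1], [0.04, 0.085, -0.243, 0, 0, -0.0556, 1], [0.06, 0.128, -0.365, 0, 0, -0.0834, 1]]]
-- reached (0.44, 0.01, 0.36, 100)
[[[0.02, 0.105, -0.0, 0, 0, -0.0347, 1], [0.039, 0.21, -0.0, 0, 0, -0.0694, 1], [0.059, 0.315, -0.0, 0, 0, -0.1042, 1], [0.078, 0.42, -0.0, 0, 0, -0.1389, 1]]]
[[[-0.027, 0.103, -0.0, 0, 0, -0.0347, 1], [-0.053, 0.207, -0.0, 0, 0, -0.0694, 1], [-0.08, 0.31, -0.0, 0, 0, -0.1042, 1], [-0.107, 0.414, -0.0, 0, 0, -0.1389, 1]]]
-- reached (0.52, 0.04, 0.36, 150)
[[[-0.187, 0.16, -0.0, 0, 0, -0.0357, 1], [-0.374, 0.32, -0.0, 0, 0, -0.0714, 1], [-0.561, 0.48, -0.0, 0, 0, -0.1071, 1], [-0.747, 0.639, -0.0, 0, 0, -0.1428, 1]]]
-- reached (0.6167, 0.058, 0.36, 175.7)
```

jog_arm:
  motion:
    - [[0.02,0.04,-0.12,0,0,-0.028,1],[0.04,0.09,-0.24,0,0,-0.056,1],[0.06,0.13,-0.37,0,0,-0.083,1]]

```text
time_s: 30.45
tool_pos: [0.4406, 0.01, 0.36]
tool_rot: [-179.9, -0.0, 100.1]
force: [-0.2, 0.6, -3.3]
grip_width: 0.0295
grasp_force: 40.0
```

jog_arm:
  motion:
    - [[0.02,0.1,0,0,0,-0.035,1],[0.04,0.21,0,0,0,-0.07,1],[0.06,0.31,0,0,0,-0.104,1],[0.08,0.42,0,0,0,-0.139,1]]

```text
time_s: 30.85
tool_pos: [0.4807, 0.0252, 0.3594]
tool_rot: [-179.9, -0.1, 125.2]
force: [0.4, -0.7, -3.9]
grip_width: 0.0297
grasp_force: 40.0
```

jog_arm:
  motion:
    - [[-0.03,0.1,0,0,0,-0.035,1],[-0.05,0.21,0,0,0,-0.07,1],[-0.08,0.31,0,0,0,-0.104,1],[-0.11,0.41,0,0,0,-0.139,1]]

```text
time_s: 31.25
tool_pos: [0.5207, 0.0396, 0.3593]
tool_rot: [-180.0, -0.1, 150.2]
force: [0.6, -0.2, -3.8]
grip_width: 0.0299
grasp_force: 40.0
```

jog_arm:
  motion:
    - [[-0.18,0.16,0,0,0,-0.035,1],[-0.37,0.32,0,0,0,-0.07,1],[-0.55,0.48,0,0,0,-0.105,1],[-0.7,0.6,0,0,0,-0.135,1],[-0.75,0.64,0,0,0,-0.143,1]]

```text
time_s: 31.75
tool_pos: [0.6188, 0.0573, 0.358]
tool_rot: [179.9, -0.2, 175.8]
force: [0.3, -1.1, -3.4]
grip_width: 0.0297
grasp_force: 40.0
```

jog_arm:
  motion:
    - [[0,0,0.1,0,0,0,1],[0,0,0.2,0,0,0,1],[0,0,0.2,0,0,0,1],[0,0,0.2,0,0,0,1],[0,0,0.2,0,0,0,1]]

```text
time_s: 32.25
tool_pos: [0.6173, 0.0572, 0.3411]
tool_rot: [-180.0, 0.1, 175.7]
force: [-0.1, -0.0, -3.4]
grip_width: 0.0298
grasp_force: 40.0
```

```bash
python3 - <<'E'
from plan import *
plan([(.6167,.058,.1745,175.7,.03,7,1)])
E
```

```text
at [0.6173 0.0572 0.3411] [-1.7995e+02  6.0000e-02  1.7565e+02] F [-0.1 -0.  -3.4] w 0.0298 t 32.2
[[[0.001, 0.001, 0.278, 0, 0, -0.0, 1], [0.002, 0.003, 0.555, 0, 0, -0.0001, 1], [0.003, 0.004, 0.833, 0, 0, -0.0001, 1]]]
[[[0.001, 0.001, 0.278, 0, 0, -0.0, 1], [0.002, 0.003, 0.555, 0, 0, -0.0001, 1], [0.003, 0.004, 0.833, 0, 0, -0.0001, 1]]]
-- reached (0.6167, 0.058, 0.1745, 175.7)
```

jog_arm:
  motion:
    - [[0,0,0.2,0,0,0,1],[0,0,0.4,0,0,0,1],[0,0,0.6,0,0,0,1],[0,0,0.8,0,0,0,1],[0,0,1,0,0,0,1]]

```text
time_s: 32.75
tool_pos: [0.6177, 0.0572, 0.2405]
tool_rot: [-180.0, 0.1, 175.7]
force: [-0.3, -1.3, -3.8]
grip_width: 0.0294
grasp_force: 40.0
```

jog_arm:
  motion:
    - [[0,0,0.2,0,0,0,1],[0,0,0.4,0,0,0,1],[0,0,0.55,0,0,0,1],[0,0,0.62,0,0,0,1],[0,0,0.64,0,0,0,1]]

```text
time_s: 33.25
tool_pos: [0.6174, 0.0572, 0.1761]
tool_rot: [-180.0, -0.0, 175.7]
force: [-0.0, 0.2, -3.5]
grip_width: 0.0297
grasp_force: 40.0
```

jog_arm:
  motion:
    - [[0,0,0.015,0,0,0,1],[0,0,0.03,0,0,0,1],[0,0,0.03,0,0,0,1],[0,0,0.03,0,0,0,1]]

```text
time_s: 33.65
tool_pos: [0.6182, 0.0576, 0.1753]
tool_rot: [-180.0, 0.1, 175.7]
force: [-2.4, -1.2, 6.6]
grip_width: 0.0298
grasp_force: 40.0
```

jog_arm:
  motion:
    - [[0,0,0,0,0,0,0.4],[0,0,0,0,0,0,0.4],[0,0,0,0,0,0,0.4],[0,0,0,0,0,0,0.4],[0,0,0,0,0,0,0.4]]

```text
time_s: 34.15
tool_pos: [0.6175, 0.0575, 0.1734]
tool_rot: [180.0, -0.0, 175.7]
force: [-0.0, -1.5, -0.9]
grip_width: 0.051
grasp_force: 0.0
```

jog_arm:
  motion:
    - [[0,0,-0.15,0,0,0,0.4],[0,0,-0.4,0,0,0,0.4],[0,0,-0.7,0,0,0,0.4],[0,0,-1,0,0,0,0.4]]

```text
time_s: 34.55
tool_pos: [0.6175, 0.0576, 0.2757]
tool_rot: [180.0, 0.0, 175.7]
force: [0.5, -0.3, -0.9]
grip_width: 0.0523
grasp_force: 0.0
```

```bash
python3 - <<'E'
from plan import *
from vis import *
crowns(.168,.19,(.5,.75,0,.32)); crowns(.129,.15,(.3,.52,-.12,.52))
plan([(.5,.16,.32,130,.045,8,.4),(.425,.2075,.24,80.2,.045,8,.3)])
E
```

```text
side [0.6109 0.0593 0.1767] -177.5 [615.2, 56.7, 32.7, 60.3, 88.7] 116 [0.169 0.184]
top [0.4298 0.3788 0.1368] 93.0 [430.1, 379.8, 30.2, 46.3, 1.4] 142 [0.132 0.141]
top [0.4252 0.2068 0.1367] 79.0 [425.4, 206.1, 51.5, 30.1, 79.3] 145 [0.13  0.142]
side [0.4177 0.2096 0.1374] 76.7 [420.2, 208.0, 44.8, 31.1, 82.0] 143 [0.131 0.141]
side [0.4231 0.3818 0.1365] 91.6 [425.3, 382.8, 30.3, 47.1, 6.1] 170 [0.13 0.14]
at [0.6179 0.0577 0.2749] [1.8000e+02 1.2000e-01 1.7571e+02] F [-0.4 -0.5 -0.1] w 0.0525 t 34.8
[[[0.209, 0.155, -0.075, 0, 0, 0.0423, 0.4], [0.418, 0.31, -0.15, 0, 0, 0.0846, 0.4], [0.626, 0.466, -0.225, 0, 0, 0.127, 0.4]]]
[[[0.253, 0.062, -0.075, 0, 0, 0.0423, 0.4], [0.505, 0.124, -0.15, 0, 0, 0.0846, 0.4], [0.758, 0.186, -0.225, 0, 0, 0.127, 0.4]]]
-- reached (0.5, 0.16, 0.32, 130)
[[[0.106, -0.034, 0.1, 0, 0, 0.0346, 0.3], [0.211, -0.067, 0.2, 0, 0, 0.0692, 0.3], [0.317, -0.101, 0.3, 0, 0, 0.1038, 0.3], [0.423, -0.135, 0.4, 0, 0, 0.1383, 0.3]]]
[[[0.082, -0.075, 0.1, 0, 0, 0.0346, 0.3], [0.163, -0.15, 0.2, 0, 0, 0.0692, 0.3], [0.245, -0.225, 0.3, 0, 0, 0.1037, 0.3], [0.327, -0.3, 0.4, 0, 0, 0.1383, 0.3]]]
-- reached (0.425, 0.2075, 0.24, 80.2)
```

jog_arm:
  motion:
    - [[0.21,0.15,-0.08,0,0,0.042,0.4],[0.42,0.31,-0.15,0,0,0.085,0.4],[0.63,0.47,-0.23,0,0,0.127,0.4]]

```text
time_s: 35.05
tool_pos: [0.5569, 0.1092, 0.2953]
tool_rot: [-179.9, -0.1, 152.5]
force: [0.3, 0.6, -0.1]
grip_width: 0.0524
grasp_force: 0.0
```

jog_arm:
  motion:
    - [[0.25,0.06,-0.08,0,0,0.042,0.4],[0.5,0.12,-0.15,0,0,0.085,0.4],[0.76,0.19,-0.23,0,0,0.127,0.4]]

```text
time_s: 35.35
tool_pos: [0.4979, 0.1607, 0.3186]
tool_rot: [-179.9, -0.1, 129.6]
force: [0.9, 0.1, -0.1]
grip_width: 0.0522
grasp_force: 0.0
```

jog_arm:
  motion:
    - [[0.11,-0.03,0.1,0,0,0.035,0.3],[0.21,-0.07,0.2,0,0,0.07,0.3],[0.32,-0.1,0.3,0,0,0.104,0.3],[0.42,-0.13,0.4,0,0,0.138,0.3]]

```text
time_s: 35.75
tool_pos: [0.4612, 0.1843, 0.2782]
tool_rot: [-179.9, 0.0, 104.9]
force: [-0.1, 0.5, -0.7]
grip_width: 0.0604
grasp_force: 0.0
```

jog_arm:
  motion:
    - [[0.08,-0.08,0.1,0,0,0.035,0.3],[0.16,-0.15,0.2,0,0,0.07,0.3],[0.25,-0.23,0.3,0,0,0.104,0.3],[0.33,-0.31,0.4,0,0,0.138,0.3],[0.33,-0.31,0.4,0,0,0.138,0.3]]

```text
time_s: 36.25
tool_pos: [0.4214, 0.2083, 0.2376]
tool_rot: [-179.8, 0.1, 80.4]
force: [-0.5, 0.2, 0.5]
grip_width: 0.0612
grasp_force: 0.0
```

jog_arm:
  motion:
    - [[0,0,0.1,0,0,0,0.3],[0,0,0.2,0,0,0,0.3],[0,0,0.3,0,0,0,0.3],[0,0,0.3,0,0,0,0.3],[0,0,0.3,0,0,0,0.3]]

```text
time_s: 36.75
tool_pos: [0.4238, 0.2081, 0.2092]
tool_rot: [-179.9, -0.0, 80.3]
force: [0.6, 0.6, 0.2]
grip_width: 0.0613
grasp_force: 0.0
```

```bash
python3 - <<'E'
from plan import *
plan([(.4235,.2075,.134,80.2,.03,8,.3)])
E
```

```text
at [0.4238 0.2081 0.2092] [-1.7994e+02 -1.0000e-02  8.0310e+01] F [0.6 0.6 0.2] w 0.0613 t 36.8
[[[-0.002, -0.001, 0.251, 0, 0, 0.0002, 0.3], [-0.004, -0.001, 0.501, 0, 0, 0.0004, 0.3], [-0.006, -0.002, 0.752, 0, 0, 0.0006, 0.3]]]
-- reached (0.4235, 0.2075, 0.134, 80.2)
```

jog_arm:
  motion:
    - [[0,0,0.2,0,0,0,0.3],[0,0,0.4,0,0,0,0.3],[0,0,0.6,0,0,0,0.3],[0,0,0.76,0,0,0,0.3],[0,0,0.76,0,0,0,0.3]]
  grip_force: 40

```text
time_s: 37.25
tool_pos: [0.4227, 0.2077, 0.1321]
tool_rot: [-179.8, 0.0, 80.3]
force: [-0.1, -0.5, -0.2]
grip_width: 0.0611
grasp_force: 0.0
```

jog_arm:
  motion:
    - [[0,0,0,0,0,0,1],[0,0,0,0,0,0,1],[0,0,0,0,0,0,1],[0,0,0,0,0,0,1],[0,0,0,0,0,0,1]]

```text
time_s: 37.75
tool_pos: [0.4238, 0.2083, 0.1339]
tool_rot: [180.0, 0.0, 80.3]
force: [-1.0, -0.1, 2.7]
grip_width: 0.0297
grasp_force: 40.0
```

jog_arm:
  motion:
    - [[0,0,0,0,0,0,1],[0,0,0,0,0,0,1],[0,0,0,0,0,0,1]]

```text
time_s: 38.05
tool_pos: [0.4238, 0.2082, 0.1339]
tool_rot: [-180.0, 0.0, 80.3]
force: [-1.8, -0.0, 5.8]
grip_width: 0.0296
grasp_force: 40.0
```

jog_arm:
  motion:
    - [[0,0,-0.15,0,0,0,1],[0,0,-0.4,0,0,0,1],[0,0,-0.65,0,0,0,1],[0,0,-0.9,0,0,0,1]]

```text
time_s: 38.45
tool_pos: [0.4234, 0.2081, 0.2245]
tool_rot: [-180.0, 0.0, 80.3]
force: [0.6, -0.0, -3.2]
grip_width: 0.0296
grasp_force: 39.9
```

jog_arm:
  motion:
    - [[0,0,-0.25,0,0,0,1],[0,0,-0.5,0,0,0,1],[0,0,-0.75,0,0,0,1],[0,0,-1,0,0,0,1]]

```text
time_s: 38.85
tool_pos: [0.4234, 0.2082, 0.3247]
tool_rot: [180.0, 0.0, 80.3]
force: [0.6, 1.0, -2.2]
grip_width: 0.0296
grasp_force: 39.9
```

```bash
python3 - <<'E'
from plan import *
plan([(.44,.20,.36,95,.03,7,1),(.53,.175,.36,150,.03,7,1),(.6240,.154,.36,175.7,.022,6,1)])
E
```

```text
at [0.4234 0.2082 0.3247] [1.7997e+02 3.0000e-02 8.0340e+01] F [ 0.6  1.  -2.2] w 0.0296 t 38.9
[[[-0.018, 0.059, -0.118, 0, 0, -0.0272, 1], [-0.035, 0.119, -0.235, 0, 0, -0.0543, 1], [-0.053, 0.178, -0.353, 0, 0, -0.0815, 1]]]
-- reached (0.44, 0.2, 0.36, 95)
[[[-0.041, 0.109, -0.0, 0, 0, -0.0382, 1], [-0.082, 0.219, -0.0, 0, 0, -0.0764, 1], [-0.123, 0.328, -0.0, 0, 0, -0.1146, 1], [-0.164, 0.437, -0.0, 0, 0, -0.1528, 1]]]
[[[-0.087, 0.078, -0.0, 0, 0, -0.0382, 1], [-0.174, 0.156, -0.0, 0, 0, -0.0764, 1], [-0.26, 0.234, -0.0, 0, 0, -0.1146, 1], [-0.347, 0.312, -0.0, 0, 0, -0.1528, 1]]]
-- reached (0.53, 0.175, 0.36, 150)
[[[-0.184, 0.058, -0.0, 0, 0, -0.0286, 1], [-0.368, 0.115, -0.0, 0, 0, -0.0571, 1], [-0.551, 0.173, -0.0, 0, 0, -0.0857, 1], [-0.735, 0.231, -0.0, 0, 0, -0.1142, 1], [-0.919, 0.288, -0.0, 0, 0, -0.1428, 1]]]
-- reached (0.624, 0.154, 0.36, 175.7)
```

jog_arm:
  motion:
    - [[-0.02,0.06,-0.12,0,0,-0.027,1],[-0.04,0.12,-0.24,0,0,-0.054,1],[-0.05,0.18,-0.35,0,0,-0.082,1]]

```text
time_s: 39.15
tool_pos: [0.4406, 0.2, 0.3594]
tool_rot: [180.0, 0.0, 95.3]
force: [1.1, 0.3, -2.9]
grip_width: 0.0302
grasp_force: 39.9
```

jog_arm:
  motion:
    - [[-0.04,0.11,0,0,0,-0.038,1],[-0.08,0.22,0,0,0,-0.076,1],[-0.12,0.33,0,0,0,-0.115,1],[-0.16,0.44,0,0,0,-0.153,1]]

```text
time_s: 39.55
tool_pos: [0.4861, 0.1879, 0.3586]
tool_rot: [-180.0, 0.0, 122.9]
force: [-0.3, -0.6, -3.5]
grip_width: 0.0295
grasp_force: 39.9
```

jog_arm:
  motion:
    - [[-0.09,0.08,0,0,0,-0.038,1],[-0.17,0.16,0,0,0,-0.076,1],[-0.26,0.23,0,0,0,-0.115,1],[-0.35,0.31,0,0,0,-0.153,1]]

```text
time_s: 39.95
tool_pos: [0.531, 0.1749, 0.3586]
tool_rot: [-180.0, -0.0, 150.4]
force: [-0.1, 0.2, -3.4]
grip_width: 0.0299
grasp_force: 39.9
```

jog_arm:
  motion:
    - [[-0.2,0.06,0,0,0,-0.032,1],[-0.42,0.13,0,0,0,-0.065,1],[-0.65,0.2,0,0,0,-0.1,1],[-0.85,0.26,0,0,0,-0.13,1],[-0.92,0.29,0,0,0,-0.143,1]]

```text
time_s: 40.45
tool_pos: [0.6272, 0.1523, 0.3573]
tool_rot: [180.0, -0.1, 175.9]
force: [-0.4, -0.5, -3.0]
grip_width: 0.0297
grasp_force: 39.9
```

jog_arm:
  motion:
    - [[0,0,0.1,0,0,0,1],[0,0,0.2,0,0,0,1],[0,0,0.2,0,0,0,1],[0,0,0.2,0,0,0,1],[0,0,0.2,0,0,0,1]]

```text
time_s: 40.95
tool_pos: [0.6248, 0.1549, 0.3391]
tool_rot: [-180.0, 0.0, 175.9]
force: [0.1, -0.2, -4.1]
grip_width: 0.03
grasp_force: 39.9
```

```bash
python3 - <<'E'
from plan import *
plan([(.624,.154,.1745,175.7,.03,7,1)])
E
```

```text
at [0.6248 0.1549 0.3391] [-1.7998e+02  5.0000e-02  1.7588e+02] F [ 0.1 -0.2 -4.1] w 0.03 t 41.0
[[[0.001, -0.002, 0.274, 0, 0, 0.0002, 1], [0.003, -0.003, 0.549, 0, 0, 0.0003, 1], [0.004, -0.005, 0.823, 0, 0, 0.0005, 1]]]
[[[0.001, -0.002, 0.274, 0, 0, 0.0002, 1], [0.003, -0.003, 0.549, 0, 0, 0.0003, 1], [0.004, -0.005, 0.823, 0, 0, 0.0005, 1]]]
-- reached (0.624, 0.154, 0.1745, 175.7)
```

jog_arm:
  motion:
    - [[0,0,0.2,0,0,0,1],[0,0,0.4,0,0,0,1],[0,0,0.6,0,0,0,1],[0,0,0.8,0,0,0,1],[0,0,1,0,0,0,1]]

```text
time_s: 41.45
tool_pos: [0.6252, 0.1547, 0.2384]
tool_rot: [-180.0, 0.1, 175.9]
force: [-0.0, -0.5, -3.2]
grip_width: 0.0297
grasp_force: 39.9
```

jog_arm:
  motion:
    - [[0,0,0.2,0,0,0,1],[0,0,0.4,0,0,0,1],[0,0,0.55,0,0,0,1],[0,0,0.61,0,0,0,1],[0,0,0.63,0,0,0,1]]

```text
time_s: 41.95
tool_pos: [0.6251, 0.1546, 0.1753]
tool_rot: [-180.0, -0.0, 175.9]
force: [-1.1, 0.4, -3.4]
grip_width: 0.0298
grasp_force: 39.9
```

jog_arm:
  motion:
    - [[0,0,0.01,0,0,0,1],[0,0,0.02,0,0,0,1],[0,0,0.02,0,0,0,1],[0,0,0.02,0,0,0,1]]

```text
time_s: 42.35
tool_pos: [0.6257, 0.155, 0.175]
tool_rot: [180.0, 0.1, 175.9]
force: [-1.5, -1.3, 3.9]
grip_width: 0.0299
grasp_force: 39.9
```

jog_arm:
  motion:
    - [[0,0,0,0,0,0,0.4],[0,0,0,0,0,0,0.4],[0,0,0,0,0,0,0.4],[0,0,0,0,0,0,0.4],[0,0,0,0,0,0,0.4]]

```text
time_s: 42.85
tool_pos: [0.6251, 0.1547, 0.1734]
tool_rot: [-180.0, -0.0, 175.9]
force: [-0.8, -0.4, -0.1]
grip_width: 0.0513
grasp_force: 0.0
```

jog_arm:
  motion:
    - [[0,0,-0.15,0,0,0,0.4],[0,0,-0.4,0,0,0,0.4],[0,0,-0.7,0,0,0,0.4],[0,0,-1,0,0,0,0.4]]

```text
time_s: 43.25
tool_pos: [0.6251, 0.1549, 0.2757]
tool_rot: [180.0, 0.0, 175.9]
force: [-0.0, 0.4, 0.4]
grip_width: 0.0521
grasp_force: 0.0
```

```bash
python3 - <<'E'
from plan import *
from vis import *
crowns(.168,.19,(.5,.75,0,.32)); crowns(.129,.15,(.3,.52,-.12,.52))
plan([(.53,.28,.32,130,.045,8,.4),(.428,.3805,.22,94.7,.04,8,.3)])
E
```

```text
top [0.631  0.0509 0.1777] -158.0 [624.8, 53.2, 43.0, 25.3, 1.4] 69 [0.174 0.182]
side [0.6116 0.0592 0.1771] -176.6 [613.7, 56.1, 30.4, 56.1, 85.2] 114 [0.169 0.183]
side [0.6188 0.1565 0.1767] -175.6 [620.5, 154.2, 58.8, 31.2, 0.4] 124 [0.17  0.182]
top [0.4299 0.3788 0.1371] 93.2 [430.5, 380.0, 29.7, 47.1, 2.3] 144 [0.132 0.142]
side [0.4235 0.3822 0.1366] 92.6 [426.4, 381.8, 32.2, 47.1, 8.3] 166 [0.13  0.139]
at [0.6254 0.1551 0.2749] [1.7997e+02 1.2000e-01 1.7589e+02] F [-0.7  0.7  0. ] w 0.0524 t 43.5
[[[0.174, 0.196, -0.075, 0, 0, 0.0425, 0.4], [0.347, 0.392, -0.15, 0, 0, 0.085, 0.4], [0.521, 0.588, -0.225, 0, 0, 0.1275, 0.4]]]
[[[0.236, 0.113, -0.075, 0, 0, 0.0425, 0.4], [0.473, 0.226, -0.15, 0, 0, 0.085, 0.4], [0.709, 0.339, -0.225, 0, 0, 0.1275, 0.4]]]
-- reached (0.53, 0.28, 0.32, 130)
[[[0.238, -0.023, 0.167, 0, 0, 0.0327, 0.3], [0.475, -0.045, 0.333, 0, 0, 0.0654, 0.3], [0.713, -0.068, 0.5, 0, 0, 0.0981, 0.3]]]
[[[0.22, -0.094, 0.167, 0, 0, 0.0327, 0.3], [0.439, -0.187, 0.333, 0, 0, 0.0654, 0.3], [0.659, -0.281, 0.5, 0, 0, 0.0981, 0.3]]]
-- reached (0.428, 0.3805, 0.22, 94.7)
```

Two hang at s = −95 and 0. On to the third used one.

jog_arm:
  motion:
    - [[0.17,0.2,-0.08,0,0,0.042,0.4],[0.35,0.39,-0.15,0,0,0.085,0.4],[0.52,0.59,-0.23,0,0,0.127,0.4]]

```text
time_s: 43.75
tool_pos: [0.5764, 0.2173, 0.2954]
tool_rot: [-179.9, -0.1, 152.7]
force: [-0.1, 0.4, 0.7]
grip_width: 0.0519
grasp_force: 0.0
```

jog_arm:
  motion:
    - [[0.24,0.11,-0.08,0,0,0.042,0.4],[0.47,0.23,-0.15,0,0,0.085,0.4],[0.71,0.34,-0.23,0,0,0.127,0.4]]

```text
time_s: 44.05
tool_pos: [0.5286, 0.28, 0.3185]
tool_rot: [-179.9, -0.0, 129.8]
force: [0.7, -0.1, 1.0]
grip_width: 0.0522
grasp_force: 0.0
```

jog_arm:
  motion:
    - [[0.24,-0.02,0.17,0,0,0.033,0.3],[0.48,-0.05,0.33,0,0,0.065,0.3],[0.71,-0.07,0.5,0,0,0.098,0.3]]

```text
time_s: 44.35
tool_pos: [0.4773, 0.3298, 0.268]
tool_rot: [-179.9, 0.0, 112.3]
force: [0.0, -0.6, -0.9]
grip_width: 0.0597
grasp_force: 0.0
```

jog_arm:
  motion:
    - [[0.22,-0.09,0.17,0,0,0.033,0.3],[0.44,-0.19,0.33,0,0,0.065,0.3],[0.66,-0.28,0.5,0,0,0.098,0.3],[0.66,-0.28,0.5,0,0,0.098,0.3],[0.66,-0.28,0.5,0,0,0.098,0.3]]

```text
time_s: 44.85
tool_pos: [0.4269, 0.3793, 0.2187]
tool_rot: [-179.9, 0.1, 95.0]
force: [1.1, -0.3, 0.6]
grip_width: 0.0611
grasp_force: 0.0
```

jog_arm:
  motion:
    - [[0,0,0,0,0,0,0.3],[0,0,0,0,0,0,0.3]]

```text
time_s: 45.05
tool_pos: [0.4287, 0.3789, 0.2199]
tool_rot: [180.0, -0.0, 94.8]
force: [0.1, 0.1, -0.5]
grip_width: 0.0612
grasp_force: 0.0
```

```bash
python3 - <<'E'
from plan import *
plan([(.428,.3805,.134,94.7,.03,8,.3)])
E
```

```text
at [0.4287 0.3789 0.2199] [179.96  -0.    94.78] F [ 0.1  0.1 -0.5] w 0.0612 t 45.0
[[[0.005, -0.002, 0.286, 0, 0, 0.0002, 0.3], [0.011, -0.004, 0.573, 0, 0, 0.0003, 0.3], [0.016, -0.006, 0.859, 0, 0, 0.0005, 0.3]]]
-- reached (0.428, 0.3805, 0.134, 94.7)
```

jog_arm:
  motion:
    - [[0.01,0,0.2,0,0,0,0.3],[0.015,0,0.4,0,0,0,0.3],[0.015,0,0.65,0,0,0,0.3],[0.015,0,0.86,0,0,0,0.3],[0.015,0,0.86,0,0,0,0.3]]
  grip_force: 40

```text
time_s: 45.55
tool_pos: [0.4269, 0.3791, 0.131]
tool_rot: [-179.8, 0.2, 94.8]
force: [0.7, 0.4, 0.1]
grip_width: 0.061
grasp_force: 0.0
```

jog_arm:
  motion:
    - [[0,0,0,0,0,0,1],[0,0,0,0,0,0,1],[0,0,0,0,0,0,1],[0,0,0,0,0,0,1],[0,0,0,0,0,0,1]]

```text
time_s: 46.05
tool_pos: [0.4273, 0.3815, 0.1341]
tool_rot: [180.0, -0.0, 94.9]
force: [-1.4, -1.1, 2.2]
grip_width: 0.0295
grasp_force: 40.0
```

jog_arm:
  motion:
    - [[0,0,0,0,0,0,1],[0,0,0,0,0,0,1],[0,0,0,0,0,0,1]]

```text
time_s: 46.35
tool_pos: [0.4273, 0.3815, 0.1341]
tool_rot: [180.0, -0.0, 94.9]
force: [-2.0, -1.4, 5.9]
grip_width: 0.0295
grasp_force: 40.0
```

jog_arm:
  motion:
    - [[0,0,-0.15,0,0,0,1],[0,0,-0.4,0,0,0,1],[0,0,-0.65,0,0,0,1],[0,0,-0.9,0,0,0,1]]

```text
time_s: 46.75
tool_pos: [0.427, 0.3809, 0.2243]
tool_rot: [-180.0, 0.0, 94.9]
force: [1.1, 0.4, -3.1]
grip_width: 0.0296
grasp_force: 40.0
```

jog_arm:
  motion:
    - [[0,0,-0.25,0,0,0,1],[0,0,-0.5,0,0,0,1],[0,0,-0.75,0,0,0,1],[0,0,-1,0,0,0,1]]

```text
time_s: 47.15
tool_pos: [0.4269, 0.381, 0.3245]
tool_rot: [-180.0, 0.0, 94.9]
force: [1.1, 0.3, -3.2]
grip_width: 0.0295
grasp_force: 40.0
```

```bash
python3 - <<'E'
from plan import *
plan([(.44,.37,.36,105,.03,7,1),(.54,.30,.36,155,.03,7,1),(.6315,.2525,.36,175.7,.023,6,1)])
E
```

```text
at [0.4269 0.381  0.3245] [-1.7998e+02  3.0000e-02  9.4900e+01] F [ 1.1  0.3 -3.2] w 0.0295 t 47.1
[[[-0.06, 0.06, -0.178, 0, 0, -0.0281, 1], [-0.12, 0.121, -0.355, 0, 0, -0.0561, 1]]]
-- reached (0.44, 0.37, 0.36, 105)
[[[-0.117, 0.098, -0.0, 0, 0, -0.0347, 1], [-0.234, 0.196, -0.0, 0, 0, -0.0694, 1], [-0.351, 0.294, -0.0, 0, 0, -0.1042, 1], [-0.467, 0.392, -0.0, 0, 0, -0.1389, 1]]]
[[[-0.147, 0.04, -0.0, 0, 0, -0.0347, 1], [-0.295, 0.079, -0.0, 0, 0, -0.0694, 1], [-0.442, 0.119, -0.0, 0, 0, -0.1042, 1], [-0.59, 0.158, -0.0, 0, 0, -0.1389, 1]]]
-- reached (0.54, 0.3, 0.36, 155)
[[[-0.172, -0.007, -0.0, 0, 0, -0.0192, 1], [-0.343, -0.015, -0.0, 0, 0, -0.0383, 1], [-0.515, -0.022, -0.0, 0, 0, -0.0575, 1]]]
[[[-0.168, -0.038, -0.0, 0, 0, -0.0192, 1], [-0.335, -0.076, -0.0, 0, 0, -0.0383, 1], [-0.503, -0.114, -0.0, 0, 0, -0.0575, 1]]]
-- reached (0.6315, 0.2525, 0.36, 175.7)
```

jog_arm:
  motion:
    - [[-0.06,0.06,-0.18,0,0,-0.028,1],[-0.12,0.12,-0.35,0,0,-0.056,1]]

```text
time_s: 47.35
tool_pos: [0.4399, 0.3703, 0.3597]
tool_rot: [180.0, 0.0, 105.2]
force: [0.3, 0.7, -3.9]
grip_width: 0.0294
grasp_force: 40.0
```

jog_arm:
  motion:
    - [[-0.12,0.1,0,0,0,-0.035,1],[-0.23,0.2,0,0,0,-0.07,1],[-0.35,0.29,0,0,0,-0.104,1],[-0.47,0.39,0,0,0,-0.139,1]]

```text
time_s: 47.75
tool_pos: [0.4902, 0.3344, 0.3584]
tool_rot: [-180.0, 0.0, 130.3]
force: [-0.7, 0.4, -3.1]
grip_width: 0.0295
grasp_force: 40.0
```

jog_arm:
  motion:
    - [[-0.15,0.04,0,0,0,-0.035,1],[-0.3,0.08,0,0,0,-0.07,1],[-0.44,0.12,0,0,0,-0.104,1],[-0.59,0.16,0,0,0,-0.139,1]]

```text
time_s: 48.15
tool_pos: [0.5404, 0.2995, 0.3583]
tool_rot: [-180.0, -0.0, 155.3]
force: [1.0, 0.6, -3.7]
grip_width: 0.0293
grasp_force: 40.0
```

jog_arm:
  motion:
    - [[-0.17,-0.01,0,0,0,-0.019,1],[-0.34,-0.015,0,0,0,-0.038,1],[-0.515,-0.02,0,0,0,-0.057,1]]

```text
time_s: 48.45
tool_pos: [0.5865, 0.2757, 0.3582]
tool_rot: [-180.0, -0.0, 165.4]
force: [0.8, -0.5, -2.3]
grip_width: 0.0299
grasp_force: 40.0
```

jog_arm:
  motion:
    - [[-0.16,-0.04,0,0,0,-0.019,1],[-0.32,-0.08,0,0,0,-0.038,1],[-0.44,-0.1,0,0,0,-0.05,1],[-0.5,-0.115,0,0,0,-0.057,1],[-0.5,-0.115,0,0,0,-0.057,1]]

```text
time_s: 48.95
tool_pos: [0.6321, 0.2517, 0.3578]
tool_rot: [-180.0, -0.1, 175.4]
force: [0.8, 0.1, -4.4]
grip_width: 0.0299
grasp_force: 40.0
```

jog_arm:
  motion:
    - [[0,0,0.1,0,0,0,1],[0,0,0.2,0,0,0,1],[0,0,0.2,0,0,0,1],[0,0,0.2,0,0,0,1],[0,0,0.2,0,0,0,1]]

```text
time_s: 49.45
tool_pos: [0.6313, 0.2528, 0.3388]
tool_rot: [-180.0, 0.0, 175.5]
force: [-0.1, 0.2, -2.5]
grip_width: 0.0297
grasp_force: 40.0
```

```bash
python3 - <<'E'
from plan import *
plan([(.6315,.2525,.1745,175.7,.03,7,1)])
E
```

```text
at [0.6313 0.2528 0.3388] [-1.8000e+02  3.0000e-02  1.7552e+02] F [-0.1  0.2 -2.5] w 0.0297 t 49.5
[[[-0.0, -0.0, 0.274, 0, 0, -0.0002, 1], [-0.001, -0.001, 0.548, 0, 0, -0.0003, 1], [-0.001, -0.001, 0.822, 0, 0, -0.0005, 1]]]
[[[-0.0, -0.0, 0.274, 0, 0, -0.0002, 1], [-0.001, -0.001, 0.548, 0, 0, -0.0003, 1], [-0.001, -0.001, 0.822, 0, 0, -0.0005, 1]]]
-- reached (0.6315, 0.2525, 0.1745, 175.7)
```

jog_arm:
  motion:
    - [[0,0,0.2,0,0,0,1],[0,0,0.4,0,0,0,1],[0,0,0.6,0,0,0,1],[0,0,0.8,0,0,0,1],[0,0,1,0,0,0,1]]

```text
time_s: 49.95
tool_pos: [0.6316, 0.2528, 0.2382]
tool_rot: [180.0, 0.0, 175.5]
force: [0.8, 0.3, -3.3]
grip_width: 0.0299
grasp_force: 40.0
```

jog_arm:
  motion:
    - [[0,0,0.2,0,0,0,1],[0,0,0.4,0,0,0,1],[0,0,0.55,0,0,0,1],[0,0,0.61,0,0,0,1],[0,0,0.63,0,0,0,1]]

```text
time_s: 50.45
tool_pos: [0.6314, 0.2526, 0.1752]
tool_rot: [-180.0, -0.0, 175.5]
force: [-0.2, -0.1, -3.9]
grip_width: 0.0294
grasp_force: 40.0
```

jog_arm:
  motion:
    - [[0,0,0.01,0,0,0,1],[0,0,0.02,0,0,0,1],[0,0,0.02,0,0,0,1],[0,0,0.02,0,0,0,1]]

```text
time_s: 50.85
tool_pos: [0.632, 0.2531, 0.1749]
tool_rot: [180.0, 0.1, 175.5]
force: [0.5, -0.4, 2.0]
grip_width: 0.0295
grasp_force: 40.0
```

jog_arm:
  motion:
    - [[0,0,0,0,0,0,0.4],[0,0,0,0,0,0,0.4],[0,0,0,0,0,0,0.4],[0,0,0,0,0,0,0.4],[0,0,0,0,0,0,0.4]]

```text
time_s: 51.35
tool_pos: [0.6315, 0.2526, 0.1734]
tool_rot: [-180.0, -0.0, 175.5]
force: [-0.0, -0.2, -0.3]
grip_width: 0.0514
grasp_force: 0.0
```

jog_arm:
  motion:
    - [[0,0,-0.15,0,0,0,0.4],[0,0,-0.4,0,0,0,0.4],[0,0,-0.7,0,0,0,0.4],[0,0,-1,0,0,0,0.4]]

```text
time_s: 51.75
tool_pos: [0.6314, 0.2528, 0.2757]
tool_rot: [180.0, 0.0, 175.5]
force: [0.7, -0.5, -1.1]
grip_width: 0.0521
grasp_force: 0.0
```

jog_arm:
  motion:
    - [[0,0,-0.4,0,0,0,0.4],[0,0,-0.8,0,0,0,0.4],[0,0,-0.8,0,0,0,0.4]]

```text
time_s: 52.05
tool_pos: [0.6323, 0.2547, 0.3613]
tool_rot: [179.6, 0.5, 175.5]
force: [0.6, 0.7, 0.1]
grip_width: 0.0522
grasp_force: 0.0
```

```bash
python3 - <<'E'
from plan import *
plan([(.50,.05,.36,135,.048,8,.4),(.48,-.12,.36,100,.048,8,.4),(.661,-.2335,.33,61.5,.048,8,.3)])
E
```

```text
at [0.6323 0.2547 0.3613] [179.64   0.49 175.52] F [0.6 0.7 0.1] w 0.0522 t 52.0
[[[0.193, -0.357, 0.002, 0, 0, 0.0375, 0.4], [0.386, -0.715, 0.004, 0, 0, 0.075, 0.4]]]
[[[0.104, -0.393, 0.002, 0, 0, 0.0375, 0.4], [0.209, -0.785, 0.004, 0, 0, 0.075, 0.4]]]
[[[0.01, -0.406, 0.002, 0, 0, 0.0375, 0.4], [0.02, -0.812, 0.004, 0, 0, 0.075, 0.4]]]
-- reached (0.5, 0.05, 0.36, 135)
[[[-0.177, -0.224, -0.0, 0, 0, 0.0324, 0.4], [-0.354, -0.448, -0.0, 0, 0, 0.0648, 0.4], [-0.53, -0.672, -0.0, 0, 0, 0.0972, 0.4]]]
[[[-0.236, -0.16, -0.0, 0, 0, 0.0324, 0.4], [-0.472, -0.321, -0.0, 0, 0, 0.0648, 0.4], [-0.708, -0.481, -0.0, 0, 0, 0.0972, 0.4]]]
-- reached (0.48, -0.12, 0.36, 100)
[[[-0.239, 0.264, 0.05, 0, 0, 0.0356, 0.3], [-0.477, 0.528, 0.1, 0, 0, 0.0713, 0.3]]]
[[[-0.174, 0.311, 0.05, 0, 0, 0.0356, 0.3], [-0.348, 0.621, 0.1, 0, 0, 0.0713, 0.3]]]
[[[-0.101, 0.342, 0.05, 0, 0, 0.0356, 0.3], [-0.201, 0.683, 0.1, 0, 0, 0.0713, 0.3]]]
-- reached (0.661, -0.2335, 0.33, 61.5)
```

Move to (0.48,−0.12) and look before touching the knob.

jog_arm:
  motion:
    - [[0.19,-0.36,0,0,0,0.037,0.4],[0.39,-0.72,0,0,0,0.075,0.4]]

```text
time_s: 52.25
tool_pos: [0.5861, 0.185, 0.3534]
tool_rot: [179.9, -0.1, 161.9]
force: [1.2, -1.7, 1.2]
grip_width: 0.0523
grasp_force: 0.0
```

jog_arm:
  motion:
    - [[0.1,-0.39,0,0,0,0.037,0.4],[0.21,-0.79,0,0,0,0.075,0.4]]

```text
time_s: 52.45
tool_pos: [0.5416, 0.1144, 0.3534]
tool_rot: [180.0, -0.0, 148.3]
force: [-0.0, -0.2, 1.9]
grip_width: 0.0523
grasp_force: 0.0
```

jog_arm:
  motion:
    - [[0.01,-0.4,0,0,0,0.037,0.4],[0.02,-0.81,0,0,0,0.075,0.4]]

```text
time_s: 52.65
tool_pos: [0.4975, 0.0465, 0.3536]
tool_rot: [180.0, 0.0, 134.8]
force: [1.0, 0.0, 0.8]
grip_width: 0.0521
grasp_force: 0.0
```

jog_arm:
  motion:
    - [[-0.18,-0.22,0,0,0,0.032,0.4],[-0.35,-0.45,0,0,0,0.065,0.4],[-0.53,-0.67,0,0,0,0.097,0.4]]

```text
time_s: 52.95
tool_pos: [0.4881, -0.0384, 0.3542]
tool_rot: [-180.0, 0.1, 117.3]
force: [0.7, -0.2, -0.4]
grip_width: 0.0521
grasp_force: 0.0
```

jog_arm:
  motion:
    - [[-0.24,-0.16,0,0,0,0.032,0.4],[-0.47,-0.32,0,0,0,0.065,0.4],[-0.71,-0.48,0,0,0,0.097,0.4],[-0.71,-0.48,0,0,0,0.097,0.4],[-0.71,-0.48,0,0,0,0.097,0.4]]

```text
time_s: 53.45
tool_pos: [0.4789, -0.1227, 0.3537]
tool_rot: [180.0, -0.0, 100.1]
force: [0.4, 0.3, -0.2]
grip_width: 0.0523
grasp_force: 0.0
```

```bash
python3 - <<'E'
from plan import *
from vis import *
crowns(.168,.19,(.5,.75,0,.32)); crowns(.136,.16,(.3,.56,-.4,-.15)); knob()
p,d=look("side"); cv2.imwrite("pics/s2.png",cv2.resize(p[:,:,::-1],(800,600),interpolation=cv2.INTER_CUBIC))
plan([(.661,-.2335,.25,61.5,.048,8,.3)])
E
```

```text
top [0.635  0.2506 0.1769] 174.9 [635.2, 251.0, 29.2, 50.1, 85.4] 152 [0.17  0.182]
top [0.6283 0.1529 0.1774] 177.6 [626.7, 153.6, 29.9, 58.9, 86.6] 152 [0.17  0.182]
top [0.6193 0.0562 0.1778] 172.6 [617.3, 56.7, 29.9, 58.3, 84.7] 158 [0.17  0.183]
side [0.6113 0.0591 0.1771] -175.7 [611.3, 57.2, 30.0, 57.4, 86.3] 115 [0.17  0.183]
side [0.6188 0.1566 0.1771] -176.5 [620.9, 154.4, 30.0, 59.2, 89.1] 123 [0.169 0.182]
side [0.626  0.2545 0.1768] 178.6 [628.9, 252.9, 29.9, 56.3, 87.1] 129 [0.169 0.182]
top [ 0.4781 -0.2833  0.1452] 94.5 [478.8, -283.3, 30.7, 57.3, 6.7] 146 [0.137 0.15 ]
top [ 0.3963 -0.2883  0.1451] 98.1 [396.9, -289.5, 29.6, 52.8, 6.6] 147 [0.139 0.149]
side [ 0.4734 -0.2779  0.145 ] 90.8 [476.0, -280.2, 30.9, 52.1, 4.8] 77 [0.137 0.15 ]
side [ 0.3911 -0.2821  0.1449] 88.8 [393.5, -284.5, 32.7, 50.1, 1.3] 82 [0.137 0.149]
top knob []
side knob [(array([ 0.6575, -0.2304,  0.0997]), np.float64(61.0), [658.5, -231.6, 65.1, 21.4, 61.1], np.int32(90), array([0.091, 0.107]))]
at [ 0.4792 -0.1219  0.3537] [1.800e+02 2.000e-02 1.002e+02] F [-0.  -0.1 -0.2] w 0.052 t 53.8
[[[-0.237, 0.265, 0.173, 0, 0, 0.0358, 0.3], [-0.473, 0.531, 0.346, 0, 0, 0.0717, 0.3]]]
[[[-0.172, 0.311, 0.173, 0, 0, 0.0358, 0.3], [-0.343, 0.623, 0.346, 0, 0, 0.0717, 0.3]]]
[[[-0.098, 0.342, 0.173, 0, 0, 0.0358, 0.3], [-0.195, 0.684, 0.346, 0, 0, 0.0717, 0.3]]]
-- reached (0.661, -0.2335, 0.25, 61.5)
```

View pics/s2.png

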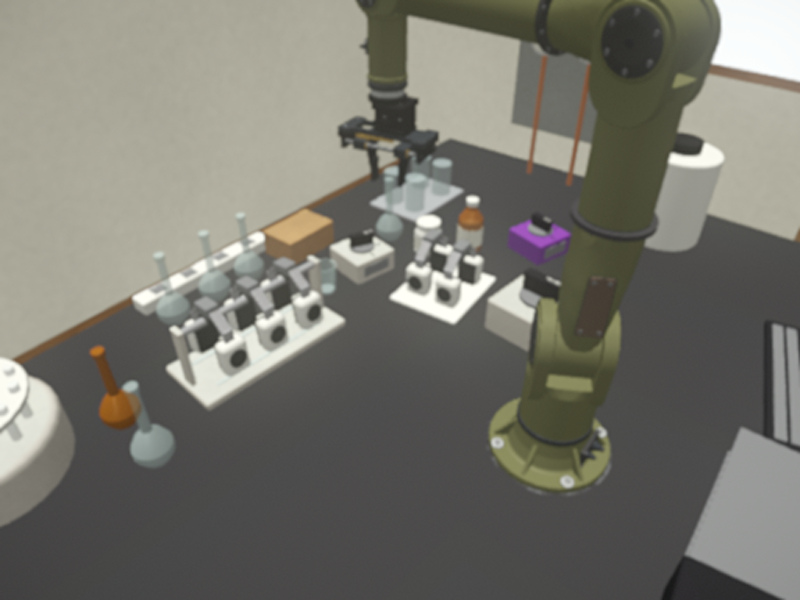

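Side view: three used hang on the rail (230–310, 300–355), two clean ones stand on the mat (445,280), bench clear. Now the knob.

jog_arm:
  motion:
    - [[-0.24,0.27,0.1,0,0,0.036,0.3],[-0.47,0.53,0.2,0,0,0.072,0.3]]

```text
time_s: 54.0
tool_pos: [0.5405, -0.16, 0.3346]
tool_rot: [179.9, 0.2, 86.9]
force: [-0.2, 0.3, 0.8]
grip_width: 0.0589
grasp_force: 0.0
```

jog_arm:
  motion:
    - [[-0.17,0.31,0.15,0,0,0.036,0.3],[-0.34,0.62,0.3,0,0,0.072,0.3]]

```text
time_s: 54.2
tool_pos: [0.601, -0.1976, 0.3029]
tool_rot: [180.0, 0.0, 73.9]
force: [0.4, 0.3, 0.9]
grip_width: 0.0605
grasp_force: 0.0
```

jog_arm:
  motion:
    - [[-0.1,0.34,0.25,0,0,0.036,0.3],[-0.2,0.68,0.5,0,0,0.072,0.3],[-0.2,0.68,0.5,0,0,0.072,0.3],[-0.2,0.68,0.5,0,0,0.072,0.3],[-0.2,0.68,0.5,0,0,0.072,0.3]]

```text
time_s: 54.7
tool_pos: [0.6599, -0.2333, 0.2551]
tool_rot: [179.9, -0.0, 61.3]
force: [-0.0, 0.6, -0.0]
grip_width: 0.0613
grasp_force: 0.0
```

jog_arm:
  motion:
    - [[0,0,0.2,0,0,0,0.3],[0,0,0.4,0,0,0,0.3],[0,0,0.6,0,0,0,0.3],[0,0,0.6,0,0,0,0.3],[0,0,0.6,0,0,0,0.3]]

```text
time_s: 55.2
tool_pos: [0.6597, -0.2343, 0.1957]
tool_rot: [179.9, 0.0, 61.3]
force: [0.6, -0.0, 0.5]
grip_width: 0.061
grasp_force: 0.0
```

```bash
python3 - <<'E'
from plan import *
plan([(.6605,-.2335,.0905,61.3,.048,8,.3)])
E
```

```text
at [ 0.6597 -0.2343  0.1957] [1.7986e+02 1.0000e-02 6.1250e+01] F [ 0.6 -0.   0.5] w 0.061 t 55.2
[[[0.003, 0.001, 0.263, 0, 0, -0.0001, 0.3], [0.005, 0.001, 0.526, 0, 0, -0.0001, 0.3]]]
[[[0.003, 0.001, 0.263, 0, 0, -0.0001, 0.3], [0.005, 0.001, 0.526, 0, 0, -0.0001, 0.3]]]
-- reached (0.6605, -0.2335, 0.0905, 61.3)
```

jog_arm:
  motion:
    - [[0.01,0,0.25,0,0,0,0.3],[0.01,0,0.5,0,0,0,0.3],[0.01,0,0.75,0,0,0,0.3],[0.01,0,0.95,0,0,0,0.3],[0.01,0,0.95,0,0,0,0.3]]
  grip_force: 40

```text
time_s: 55.7
tool_pos: [0.6591, -0.2336, 0.0976]
tool_rot: [-179.9, 0.0, 61.2]
force: [-0.8, -0.7, 0.7]
grip_width: 0.0614
grasp_force: 0.0
```

jog_arm:
  motion:
    - [[0,0,0.05,0,0,0,0.3],[0,0,0.1,0,0,0,0.3],[0,0,0.1,0,0,0,1],[0,0,0.1,0,0,0,1],[0,0,0.1,0,0,0,1]]

```text
time_s: 56.2
tool_pos: [0.6605, -0.2338, 0.0892]
tool_rot: [179.9, -0.0, 61.2]
force: [-0.6, 0.0, -1.0]
grip_width: 0.0441
grasp_force: 0.0
```

jog_arm:
  motion:
    - [[0,0,0,0,0,0,1],[0,0,0,0,0,0,1],[0,0,0,0,0,0,1],[0,0,0,0,0,0,1],[0,0,0,0,0,0,1]]

```text
time_s: 56.7
tool_pos: [0.66, -0.2337, 0.0886]
tool_rot: [-180.0, 0.0, 61.2]
force: [-0.3, 0.1, 0.2]
grip_width: 0.0179
grasp_force: 40.0
```

jog_arm:
  motion:
    - [[0,0,0,0,0,0,1],[0,0,0,0,0,0,1]]

```text
time_s: 56.9
tool_pos: [0.66, -0.2336, 0.0886]
tool_rot: [-180.0, 0.0, 61.2]
force: [-1.2, -0.4, 0.5]
grip_width: 0.0176
grasp_force: 40.0
```

jog_arm:
  motion:
    - [[0,0,0,0,0,0.027,1],[0,0,0,0,0,0.054,1],[0,0,0,0,0,0.081,1],[0,0,0,0,0,0.108,1],[0,0,0,0,0,0.135,1]]

```text
time_s: 57.4
tool_pos: [0.6602, -0.2338, 0.0886]
tool_rot: [180.0, 0.0, 36.8]
force: [-0.6, -0.4, 0.6]
grip_width: 0.0177
grasp_force: 40.0
```

jog_arm:
  motion:
    - [[0,0,0,0,0,0.027,1],[0,0,0,0,0,0.054,1],[0,0,0,0,0,0.081,1],[0,0,0,0,0,0.108,1],[0,0,0,0,0,0.135,1]]

```text
time_s: 57.9
tool_pos: [0.6603, -0.234, 0.0886]
tool_rot: [180.0, -0.0, 12.4]
force: [0.0, -0.5, 1.0]
grip_width: 0.0177
grasp_force: 40.0
```

jog_arm:
  motion:
    - [[0,0,0,0,0,0.027,1],[0,0,0,0,0,0.054,1],[0,0,0,0,0,0.081,1],[0,0,0,0,0,0.108,1],[0,0,0,0,0,0.135,1]]

```text
time_s: 58.4
tool_pos: [0.6602, -0.2342, 0.0885]
tool_rot: [180.0, -0.0, -11.9]
force: [0.9, -1.3, 0.4]
grip_width: 0.0178
grasp_force: 40.0
```

jog_arm:
  motion:
    - [[0,0,0,0,0,0,0.4],[0,0,0,0,0,0,0.4],[0,0,0,0,0,0,0.4],[0,0,0,0,0,0,0.4],[0,0,0,0,0,0,0.4]]

```text
time_s: 58.9
tool_pos: [0.6601, -0.2336, 0.0885]
tool_rot: [-180.0, 0.0, -11.6]
force: [-0.0, 0.5, -0.4]
grip_width: 0.0486
grasp_force: 0.0
```

jog_arm:
  motion:
    - [[0,0,-0.2,0,0,0,0.4],[0,0,-0.5,0,0,0,0.4],[0,0,-0.8,0,0,0,0.4],[0,0,-1,0,0,0,0.4]]

```text
time_s: 59.3
tool_pos: [0.6609, -0.2338, 0.1912]
tool_rot: [180.0, -0.2, -11.7]
force: [-0.2, -0.2, 0.5]
grip_width: 0.0518
grasp_force: 0.0
```

jog_arm:
  motion:
    - [[0,0,-0.4,0,0,0,0.4],[0,0,-0.8,0,0,0,0.4],[0,0,-1,0,0,0,0.4],[0,0,-1,0,0,0,0.4],[0,0,-1,0,0,0,0.4]]

```text
time_s: 59.8
tool_pos: [0.6601, -0.2336, 0.2883]
tool_rot: [180.0, -0.0, -11.7]
force: [-0.2, -0.2, 0.0]
grip_width: 0.0521
grasp_force: 0.0
```

```bash
python3 - <<'E'
from plan import *
from vis import *
crowns(.168,.19,(.5,.75,0,.32)); crowns(.136,.16,(.3,.56,-.4,-.15)); knob()
plan([])
E
```

```text
top [0.6342 0.2507 0.1769] 172.1 [633.5, 251.7, 30.0, 56.1, 85.8] 156 [0.17  0.182]
top [0.6137 0.169  0.1773] 176.7 [611.8, 167.5, 95.1, 28.8, 1.1] 227 [0.17  0.186]
top [0.6202 0.056  0.1772] 174.0 [620.3, 56.6, 29.9, 58.4, 83.8] 157 [0.17  0.183]
side [0.6112 0.0592 0.177 ] -176.6 [613.0, 56.6, 30.3, 59.1, 86.1] 115 [0.169 0.182]
side [0.6038 0.173  0.1777] -174.9 [608.6, 169.1, 93.1, 31.1, 1.0] 169 [0.17  0.187]
side [0.6268 0.2545 0.1767] 179.1 [629.0, 253.2, 29.3, 57.7, 87.7] 124 [0.169 0.182]
side [ 0.4731 -0.2783  0.1448] 91.5 [474.6, -281.7, 29.9, 50.3, 4.0] 77 [0.137 0.15 ]
side [ 0.3912 -0.2817  0.145 ] 87.8 [392.8, -285.4, 28.8, 53.3, 1.6] 82 [0.138 0.151]
top knob [(array([ 0.6595, -0.2307,  0.1018]), np.float64(169.3), [662.6, -231.1, 12.7, 62.2, 79.9], np.int32(75), array([0.093, 0.107]))]
side knob [(array([ 0.6571, -0.2295,  0.1003]), np.float64(169.3), [659.5, -233.0, 22.6, 65.6, 78.5], np.int32(72), array([0.09 , 0.107]))]
at [ 0.6597 -0.2336  0.2871] [-1.7999e+02  1.3000e-01 -1.1680e+01] F [-0.2 -0.5 -0.7] w 0.0525 t 60.1
```

The middle hanging one appears to have been knocked; look.

```bash
python3 - <<'E'
from vis import *
ims=[]
for n,s in(("top",np.s_[90:190,120:270]),("side",np.s_[150:270,90:240])):
    p,d=look(n); ims.append(cv2.resize(p[s][:,:,::-1],(400,300),interpolation=cv2.INTER_CUBIC))
    X=cloud(n,d);Z=X[...,2];b=(d>0)&(X[...,0]>.5)&(X[...,0]<.75)&(X[...,1]>.1)&(X[...,1]<.225)
    for lo,hi in((.04,.112),(.17,.178),(.178,.186),(.186,.21)):
        for q in blobs(X,b&(Z>lo)&(Z<hi),8): print(n,lo,q[0],q[2],q[3],q[4])
cv2.imwrite("pics/m.png",np.hstack(ims))
E
```

```text
top 0.04 [0.6819 0.221  0.0832] [681.5, 221.6, 6.6, 38.7, 89.4] 54 [0.05  0.108]
top 0.04 [0.659  0.1564 0.0872] [658.6, 156.4, 21.7, 15.3, 10.2] 29 [0.079 0.094]
top 0.04 [0.6254 0.2042 0.0703] [623.8, 205.3, 9.7, 28.7, 78.3] 19 [0.052 0.092]
top 0.04 [0.6199 0.1634 0.0671] [622.4, 164.2, 21.2, 36.1, 77.7] 84 [0.046 0.089]
top 0.04 [0.5161 0.1783 0.1057] [516.3, 179.8, 10.5, 52.7, 5.7] 33 [0.097 0.111]
top 0.17 [0.6483 0.1675 0.1744] [647.9, 168.0, 28.4, 14.4, 86.5] 33 [0.171 0.178]
top 0.17 [0.5889 0.1701 0.1748] [593.9, 170.0, 20.5, 53.9, 85.6] 69 [0.171 0.178]
top 0.178 [0.6199 0.1683 0.1814] [617.2, 167.0, 51.9, 27.5, 0.3] 84 [0.178 0.185]
top 0.186 [0.6287 0.1728 0.1878] [628.9, 172.0, 11.0, 16.1, 0.3] 16 [0.186 0.19 ]
side 0.04 [0.6007 0.1841 0.0882] [585.4, 179.8, 57.2, 156.6, 88.1] 357 [0.055 0.109]
side 0.17 [0.6269 0.1819 0.1737] [631.5, 182.2, 45.1, 5.3, 1.7] 22 [0.171 0.178]
side 0.17 [0.5781 0.1722 0.1749] [578.9, 170.7, 23.4, 39.1, 83.4] 51 [0.171 0.178]
side 0.178 [0.6107 0.1718 0.1816] [615.7, 169.5, 54.9, 27.0, 6.1] 60 [0.178 0.185]
side 0.186 [0.6213 0.1702 0.188 ] [621.1, 169.6, 24.8, 10.9, 77.5] 16 [0.187 0.19 ]
```

View pics/m.png

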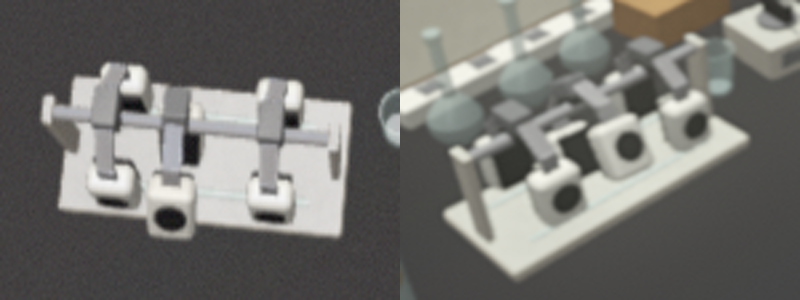

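Middle defender tilts: its front cup stands out toward the robot (170,210 left image). Measure its profile.

```bash
python3 - <<'E'
from vis import *
i={n:look(n) for n in("top","side")}
for n in i:
    p,d=i[n];X=cloud(n,d);m=(d>0)&(abs(X[...,1]-.168)<.035)&(abs(X[...,0]-.6)<.13)&(X[...,2]>.025)
    P=X[m];V=p[m].mean(1)
    print(n)
    for x in np.arange(.48,.72,.01):
        k=abs(P[:,0]-x)<.005; c=k&(abs(P[:,1]-.170)<.010)
        if c.sum()>2:
            h=P[k&(P[:,2]>P[c,2].max()-.02)]
            print(round(x,2),"z",np.percentile(P[c,2],[5,50,95]).round(3),"y of top",h[:,1].min().round(3),h[:,1].max().round(3),"V",V[c].mean().round())
E
```

```text
top
0.51 z [0.1   0.107 0.111] y of top 0.157 0.2 V 158.0
0.52 z [0.105 0.117 0.131] y of top 0.155 0.201 V 81.0
0.53 z [0.129 0.137 0.143] y of top 0.151 0.201 V 41.0
0.54 z [0.141 0.149 0.153] y of top 0.149 0.203 V 175.0
0.55 z [0.15  0.154 0.159] y of top 0.149 0.202 V 234.0
0.56 z [0.149 0.158 0.166] y of top 0.161 0.199 V 156.0
0.57 z [0.135 0.169 0.175] y of top 0.161 0.181 V 160.0
0.58 z [0.13  0.173 0.177] y of top 0.162 0.181 V 181.0
0.59 z [0.172 0.175 0.179] y of top 0.162 0.181 V 182.0
0.6 z [0.175 0.178 0.182] y of top 0.16 0.181 V 178.0
0.61 z [0.046 0.067 0.183] y of top 0.157 0.181 V 118.0
0.62 z [0.062 0.125 0.188] y of top 0.155 0.181 V 88.0
0.63 z [0.08  0.184 0.189] y of top 0.153 0.18 V 103.0
0.64 z [0.173 0.179 0.183] y of top 0.154 0.182 V 140.0
0.65 z [0.156 0.174 0.177] y of top 0.155 0.183 V 142.0
0.66 z [0.087 0.166 0.171] y of top 0.155 0.181 V 156.0
side
0.51 z [0.099 0.108 0.12 ] y of top 0.155 0.201 V 162.0
0.52 z [0.113 0.126 0.136] y of top 0.152 0.202 V 85.0
0.53 z [0.135 0.143 0.151] y of top 0.151 0.203 V 100.0
0.54 z [0.147 0.153 0.158] y of top 0.151 0.202 V 208.0
0.55 z [0.152 0.156 0.159] y of top 0.155 0.203 V 205.0
0.56 z [0.155 0.164 0.173] y of top 0.161 0.184 V 145.0
0.57 z [0.17  0.173 0.176] y of top 0.161 0.183 V 171.0
0.58 z [0.172 0.176 0.179] y of top 0.16 0.181 V 176.0
0.59 z [0.175 0.178 0.181] y of top 0.16 0.181 V 179.0
0.6 z [0.049 0.18  0.184] y of top 0.159 0.181 V 154.0
0.61 z [0.041 0.145 0.184] y of top 0.161 0.184 V 105.0
0.62 z [0.071 0.143 0.189] y of top 0.153 0.184 V 95.0
0.63 z [0.086 0.096 0.169] y of top 0.159 0.185 V 87.0
0.64 z [0.096 0.097 0.179] y of top 0.165 0.185 V 184.0
0.65 z [0.094 0.096 0.141] y of top 0.179 0.185 V 196.0
0.66 z [0.096 0.105 0.148] y of top 0.167 0.167 V 120.0
```

```bash
python3 - <<'E'
from plan import *
print(env.get_obs()["qpos"].round(1))
plan([(.645,-.03,.33,-3,.045,8,.4),(.645,.1685,.28,-3,.045,8,.4)])
E
```

```text
[ 35.6  26.  -27.2  69.3  11.6  87.3 -91.5]
at [ 0.6601 -0.2337  0.2882] [-1.800e+02  3.000e-02 -1.168e+01] F [ 0.1 -0.2  0.2] w 0.0521 t 60.3
[[[-0.093, -0.327, -0.07, 0, 0, -0.008, 0.4], [-0.187, -0.655, -0.139, 0, 0, -0.0161, 0.4]]]
[[[-0.077, -0.332, -0.07, 0, 0, -0.008, 0.4], [-0.153, -0.663, -0.139, 0, 0, -0.0161, 0.4]]]
[[[-0.06, -0.335, -0.07, 0, 0, -0.008, 0.4], [-0.12, -0.67, -0.139, 0, 0, -0.0161, 0.4]]]
-- reached (0.645, -0.03, 0.33, -3)
[[[-0.017, -0.33, 0.083, 0, 0, -0.0, 0.4], [-0.035, -0.661, 0.167, 0, 0, -0.0, 0.4]]]
[[[-0.017, -0.33, 0.083, 0, 0, -0.0, 0.4], [-0.035, -0.661, 0.167, 0, 0, -0.0, 0.4]]]
[[[-0.017, -0.33, 0.083, 0, 0, -0.0, 0.4], [-0.035, -0.661, 0.167, 0, 0, -0.0, 0.4]]]
-- reached (0.645, 0.1685, 0.28, -3)
```

jog_arm:
  motion:
    - [[-0.09,-0.33,-0.07,0,0,-0.008,0.4],[-0.19,-0.65,-0.14,0,0,-0.016,0.4]]

```text
time_s: 60.5
tool_pos: [0.6543, -0.1653, 0.3022]
tool_rot: [-180.0, 0.1, -8.8]
force: [0.5, 0.0, 0.2]
grip_width: 0.0521
grasp_force: 0.0
```

jog_arm:
  motion:
    - [[-0.08,-0.33,-0.07,0,0,-0.008,0.4],[-0.15,-0.66,-0.14,0,0,-0.016,0.4]]

```text
time_s: 60.7
tool_pos: [0.6496, -0.0942, 0.3179]
tool_rot: [-180.0, -0.1, -5.7]
force: [0.3, -0.6, -0.6]
grip_width: 0.0522
grasp_force: 0.0
```

jog_arm:
  motion:
    - [[-0.06,-0.33,-0.07,0,0,-0.008,0.4],[-0.12,-0.67,-0.14,0,0,-0.016,0.4]]

```text
time_s: 60.9
tool_pos: [0.6442, -0.0264, 0.332]
tool_rot: [180.0, -0.1, -2.8]
force: [-0.4, -0.9, -0.2]
grip_width: 0.0524
grasp_force: 0.0
```

jog_arm:
  motion:
    - [[-0.02,-0.33,0.08,0,0,0,0.4],[-0.03,-0.66,0.17,0,0,0,0.4]]

```text
time_s: 61.1
tool_pos: [0.6448, 0.04, 0.3154]
tool_rot: [-180.0, -0.2, -2.8]
force: [1.0, 0.5, 0.7]
grip_width: 0.0525
grasp_force: 0.0
```

jog_arm:
  motion:
    - [[-0.02,-0.33,0.08,0,0,0,0.4],[-0.03,-0.66,0.17,0,0,0,0.4]]

```text
time_s: 61.3
tool_pos: [0.6448, 0.1058, 0.2976]
tool_rot: [-180.0, -0.1, -2.8]
force: [0.4, 0.2, 0.4]
grip_width: 0.0521
grasp_force: 0.0
```

jog_arm:
  motion:
    - [[-0.02,-0.33,0.08,0,0,0,0.4],[-0.03,-0.66,0.17,0,0,0,0.4],[-0.03,-0.66,0.17,0,0,0,0.4],[-0.03,-0.66,0.17,0,0,0,0.4],[-0.03,-0.66,0.17,0,0,0,0.4]]

```text
time_s: 61.8
tool_pos: [0.6463, 0.1676, 0.2803]
tool_rot: [180.0, -0.1, -3.0]
force: [0.5, -0.2, -0.5]
grip_width: 0.0524
grasp_force: 0.0
```

```bash
python3 - <<'E'
from plan import *
print(env.get_obs()["qpos"].round(1))
plan([(.645,.1685,.172,-3,.03,8,.4)])
E
```

```text
[   9.8   23.6  -37.2   75.5   14.1   85.4 -119.1]
at [0.6463 0.1676 0.2803] [ 1.7995e+02 -7.0000e-02 -3.0100e+00] F [ 0.5 -0.2 -0.5] w 0.0524 t 61.8
[[[-0.003, -0.002, 0.271, 0, 0, -0.0, 0.4], [-0.007, -0.004, 0.542, 0, 0, -0.0, 0.4]]]
[[[-0.003, -0.002, 0.271, 0, 0, -0.0, 0.4], [-0.007, -0.004, 0.542, 0, 0, -0.0, 0.4]]]
-- reached (0.645, 0.1685, 0.172, -3)
```

jog_arm:
  motion:
    - [[-0.01,-0.01,0.25,0,0,0,0.4],[-0.01,-0.01,0.5,0,0,0,0.4],[-0.01,-0.01,0.75,0,0,0,0.4],[-0.01,-0.01,1,0,0,0,0.4]]

```text
time_s: 62.2
tool_pos: [0.646, 0.1668, 0.1794]
tool_rot: [180.0, -0.1, -3.2]
force: [0.1, 0.3, -0.2]
grip_width: 0.0523
grasp_force: 0.0
```

jog_arm:
  motion:
    - [[0,0,0.08,0,0,0,0.4],[0,0,0.08,0,0,0,0.4],[0,0,0.08,0,0,0,1],[0,0,0.08,0,0,0,1],[0,0,0.08,0,0,0,1]]
  grip_force: 40

```text
time_s: 62.7
tool_pos: [0.6462, 0.1687, 0.173]
tool_rot: [-180.0, -0.1, -3.0]
force: [0.0, -0.7, 0.4]
grip_width: 0.0358
grasp_force: 0.0
```

jog_arm:
  motion:
    - [[0,0,0,0,0,0,1],[0,0,0,0,0,0,1],[0,0,0,0,0,0,1],[0,0,0,0,0,0,1],[0,0,0,0,0,0,1]]

```text
time_s: 63.2
tool_pos: [0.6461, 0.1681, 0.1724]
tool_rot: [180.0, -0.1, -3.1]
force: [0.8, -1.1, 5.3]
grip_width: 0.0297
grasp_force: 38.9
```

jog_arm:
  motion:
    - [[0,0,-0.06,0,0,0,1],[0,0,-0.12,0,0,0,1],[0,0,-0.2,0,0,0,1],[0,0,-0.25,0,0,0,1],[0,0,-0.25,0,0,0,1]]

```text
time_s: 63.7
tool_pos: [0.6459, 0.1689, 0.1975]
tool_rot: [-180.0, -0.1, -3.0]
force: [-0.3, 0.3, -3.1]
grip_width: 0.0302
grasp_force: 39.2
```

```bash
cat > mid.py <<'E'
from vis import *
def profile(y0=.168,tag=""):
    for n in("top","side"):
        p,d=look(n);X=cloud(n,d)
        s=np.s_[80:210,110:280] if n=="top" else np.s_[120:270,90:260]
        cv2.imwrite(f"pics/mid_{n}{tag}.png",cv2.resize(p[s][:,:,::-1],None,fx=3,fy=3,interpolation=cv2.INTER_CUBIC))
        m=(d>0)&(abs(X[...,1]-y0)<.012)&(X[...,0]>.49)&(X[...,0]<.64)&(X[...,2]>.1)&(X[...,2]<.22);P=X[m]
        print(n,[(round(x,2),np.percentile(P[abs(P[:,0]-x)<.005,2],80).round(3)) for x in np.arange(.5,.65,.01) if (abs(P[:,0]-x)<.005).sum()>2])
E
python3 - <<'E'
from plan import *
from mid import *
profile(tag="1"); plan([])
E
```

```text
top []
side [(np.float64(0.51), np.float64(0.13)), (np.float64(0.52), np.float64(0.151)), (np.float64(0.53), np.float64(0.167)), (np.float64(0.54), np.float64(0.177)), (np.float64(0.55), np.float64(0.177)), (np.float64(0.56), np.float64(0.191)), (np.float64(0.57), np.float64(0.196)), (np.float64(0.58), np.float64(0.199)), (np.float64(0.59), np.float64(0.201)), (np.float64(0.6), np.float64(0.204)), (np.float64(0.61), np.float64(0.206)), (np.float64(0.62), np.float64(0.208)), (np.float64(0.63), np.float64(0.124)), (np.float64(0.64), np.float64(0.189))]
at [0.6454 0.1685 0.1965] [179.99   0.    -3.03] F [ 0.1  0.4 -3.7] w 0.0299 t 63.8
```

View pics/mid_side1.png

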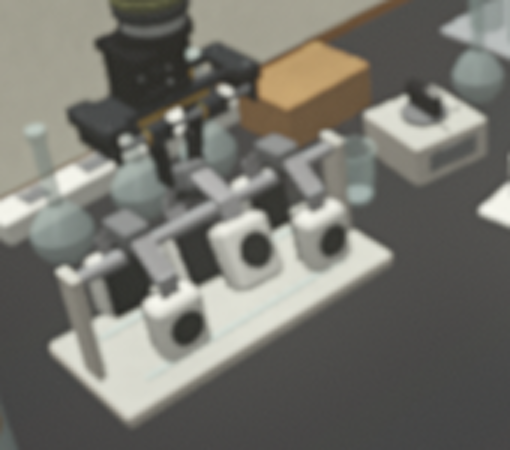

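jog_arm:
  motion:
    - [[-0.05,0.03,-0.05,0,0.04,0,1],[-0.1,0.06,-0.05,0,0.08,0,1],[-0.15,0.1,-0.05,0,0.12,0,1],[-0.21,0.135,-0.05,0,0.165,0,1],[-0.21,0.135,-0.05,0,0.165,0,1]]

```text
time_s: 64.3
tool_pos: [0.6142, 0.154, 0.1936]
tool_rot: [179.4, -29.0, -2.7]
force: [-3.3, -1.1, -3.7]
grip_width: 0.0299
grasp_force: 39.6
```

jog_arm:
  motion:
    - [[0,0,0,0,0,0,1],[0,0,0,0,0,0,1]]

```text
time_s: 64.5
tool_pos: [0.6252, 0.1565, 0.2029]
tool_rot: [-179.9, -29.7, -3.1]
force: [0.4, 0.4, -2.8]
grip_width: 0.0292
grasp_force: 39.7
```

```bash
python3 - <<'E'
from plan import *
from mid import *
print(env.get_obs()["qpos"].round(1))
profile(.155,tag="2"); profile(.2525,"3"); profile(.057,"4"); plan([])
E
```

```text
[  13.9    2.7  -37.8  111.5   22.2   41.3 -130.1]
top [(np.float64(0.55), np.float64(0.131)), (np.float64(0.56), np.float64(0.151)), (np.float64(0.57), np.float64(0.168)), (np.float64(0.58), np.float64(0.134)), (np.float64(0.59), np.float64(0.128)), (np.float64(0.64), np.float64(0.205))]
side [(np.float64(0.54), np.float64(0.117)), (np.float64(0.55), np.float64(0.131)), (np.float64(0.56), np.float64(0.161)), (np.float64(0.57), np.float64(0.172)), (np.float64(0.58), np.float64(0.183)), (np.float64(0.59), np.float64(0.193)), (np.float64(0.6), np.float64(0.204)), (np.float64(0.61), np.float64(0.205)), (np.float64(0.62), np.float64(0.151)), (np.float64(0.63), np.float64(0.172))]
top []
side [(np.float64(0.55), np.float64(0.11)), (np.float64(0.56), np.float64(0.119)), (np.float64(0.57), np.float64(0.141)), (np.float64(0.58), np.float64(0.15)), (np.float64(0.59), np.float64(0.158)), (np.float64(0.6), np.float64(0.166)), (np.float64(0.61), np.float64(0.177)), (np.float64(0.62), np.float64(0.181)), (np.float64(0.63), np.float64(0.181)), (np.float64(0.64), np.float64(0.181))]
top [(np.float6
[... 235 characters left out ...]
0.6), np.float64(0.178)), (np.float64(0.61), np.float64(0.183)), (np.float64(0.62), np.float64(0.181)), (np.float64(0.63), np.float64(0.18)), (np.float64(0.64), np.float64(0.181))]
side [(np.float64(0.54), np.float64(0.117)), (np.float64(0.55), np.float64(0.141)), (np.float64(0.56), np.float64(0.148)), (np.float64(0.57), np.float64(0.158)), (np.float64(0.58), np.float64(0.163)), (np.float64(0.59), np.float64(0.171)), (np.float64(0.6), np.float64(0.18)), (np.float64(0.61), np.float64(0.181)), (np.float64(0.62), np.float64(0.181)), (np.float64(0.63), np.float64(0.181)), (np.float64(0.64), np.float64(0.167))]
at [0.6245 0.1563 0.2017] [-179.94  -29.67   -3.09] F [-0.2 -0.2 -2.5] w 0.0298 t 64.8
```

View pics/mid_side2.png

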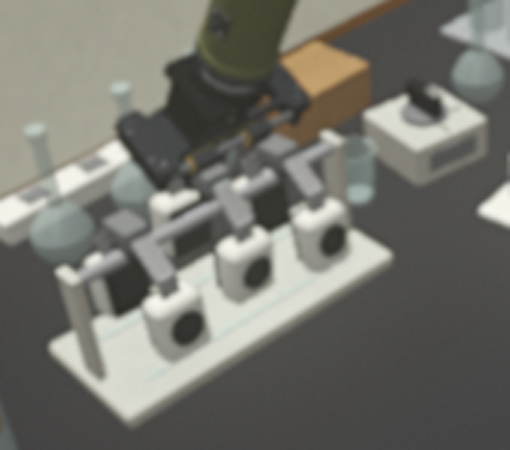

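jog_arm:
  motion:
    - [[0,0.0,0.03,0,-0.012,0,1],[-0.02,0,0.06,0,-0.025,0,1],[-0.05,0,0.11,0,-0.036,0,1],[-0.08,0,0.18,0,-0.036,0,1],[-0.08,0,0.18,0,-0.036,0,1]]

```text
time_s: 65.3
tool_pos: [0.6264, 0.1559, 0.1812]
tool_rot: [-180.0, -23.3, -3.0]
force: [1.4, -0.6, -2.0]
grip_width: 0.0297
grasp_force: 39.7
```

jog_arm:
  motion:
    - [[0,0,0,0,0,0,1],[0,0,0,0,0,0,1]]

```text
time_s: 65.5
tool_pos: [0.6255, 0.1561, 0.1819]
tool_rot: [180.0, -23.2, -3.0]
force: [0.8, 0.6, -3.1]
grip_width: 0.0296
grasp_force: 39.7
```

```bash
python3 - <<'E'
from plan import *
from mid import *
profile(.155,tag="5"); plan([])
E
```

```text
top [(np.float64(0.54), np.float64(0.117)), (np.float64(0.55), np.float64(0.121)), (np.float64(0.56), np.float64(0.146)), (np.float64(0.57), np.float64(0.155)), (np.float64(0.58), np.float64(0.161))]
side [(np.float64(0.53), np.float64(0.11)), (np.float64(0.54), np.float64(0.119)), (np.float64(0.55), np.float64(0.138)), (np.float64(0.56), np.float64(0.152)), (np.float64(0.57), np.float64(0.161)), (np.float64(0.58), np.float64(0.169)), (np.float64(0.59), np.float64(0.18)), (np.float64(0.6), np.float64(0.185)), (np.float64(0.61), np.float64(0.185)), (np.float64(0.62), np.float64(0.184))]
at [0.6254 0.156  0.182 ] [179.97 -23.22  -3.02] F [ 0.9 -0.5 -3.1] w 0.0296 t 65.6
```

jog_arm:
  motion:
    - [[0.02,0,-0.04,0,0,0,1],[0.05,0,-0.02,0,0,0,1],[0.08,0,0,0,0,0,1],[0.108,0,0,0,0,0,1],[0.108,0,0,0,0,0,1]]

```text
time_s: 66.1
tool_pos: [0.6362, 0.1553, 0.1862]
tool_rot: [-180.0, -23.2, -3.1]
force: [0.9, 0.6, -3.3]
grip_width: 0.0297
grasp_force: 39.7
```

jog_arm:
  motion:
    - [[0,0,0,0,0,0,1],[-0.01,0,0.025,0,0,0,1],[-0.02,0,0.045,0,0,0,1],[-0.026,0,0.06,0,0,0,1],[-0.026,0,0.06,0,0,0,1]]

```text
time_s: 66.6
tool_pos: [0.6355, 0.1554, 0.1793]
tool_rot: [180.0, -23.2, -3.0]
force: [-0.1, 0.5, -2.7]
grip_width: 0.0296
grasp_force: 39.7
```

```bash
python3 - <<'E'
from plan import *
from mid import *
profile(.155,tag="6"); plan([])
E
```

```text
top [(np.float64(0.55), np.float64(0.117)), (np.float64(0.56), np.float64(0.118)), (np.float64(0.57), np.float64(0.137)), (np.float64(0.58), np.float64(0.151)), (np.float64(0.59), np.float64(0.16))]
side [(np.float64(0.54), np.float64(0.107)), (np.float64(0.55), np.float64(0.117)), (np.float64(0.56), np.float64(0.14)), (np.float64(0.57), np.float64(0.15)), (np.float64(0.58), np.float64(0.158)), (np.float64(0.59), np.float64(0.165)), (np.float64(0.6), np.float64(0.175)), (np.float64(0.61), np.float64(0.183)), (np.float64(0.62), np.float64(0.183)), (np.float64(0.63), np.float64(0.181))]
at [0.6356 0.1555 0.1796] [180.   -23.21  -3.03] F [ 0.6 -0.3 -3.6] w 0.0298 t 66.7
```

jog_arm:
  motion:
    - [[-0.004,0,0.01,0,0,0,1],[-0.008,0,0.018,0,0,0,1],[-0.012,0,0.026,0,0,0,1],[-0.012,0,0.026,0,0,0,1]]

```text
time_s: 67.1
tool_pos: [0.6363, 0.1555, 0.1786]
tool_rot: [180.0, -23.4, -3.0]
force: [-4.1, -1.4, 6.8]
grip_width: 0.0293
grasp_force: 39.7
```

jog_arm:
  motion:
    - [[0,0,0,0,0,0,0.5],[0,0,0,0,0,0,0.5],[0,0,0,0,0,0,0.5],[0,0,0,0,0,0,0.4],[0,0,0,0,0,0,0.4]]

```text
time_s: 67.6
tool_pos: [0.6356, 0.1555, 0.1766]
tool_rot: [180.0, -23.2, -3.0]
force: [0.3, 0.3, 0.1]
grip_width: 0.0495
grasp_force: 0.0
```

```bash
python3 - <<'E'
from plan import *
from mid import *
profile(.155,tag="7"); plan([])
E
```

```text
top [(np.float64(0.55), np.float64(0.117)), (np.float64(0.56), np.float64(0.119)), (np.float64(0.57), np.float64(0.145)), (np.float64(0.58), np.float64(0.151)), (np.float64(0.59), np.float64(0.159))]
side [(np.float64(0.54), np.float64(0.109)), (np.float64(0.55), np.float64(0.118)), (np.float64(0.56), np.float64(0.138)), (np.float64(0.57), np.float64(0.151)), (np.float64(0.58), np.float64(0.158)), (np.float64(0.59), np.float64(0.166)), (np.float64(0.6), np.float64(0.173)), (np.float64(0.61), np.float64(0.182)), (np.float64(0.62), np.float64(0.182)), (np.float64(0.63), np.float64(0.182))]
at [0.6356 0.1555 0.1767] [180.   -23.21  -3.04] F [ 0.8  0.3 -0.4] w 0.0513 t 67.7
```

View pics/mid_side7.png

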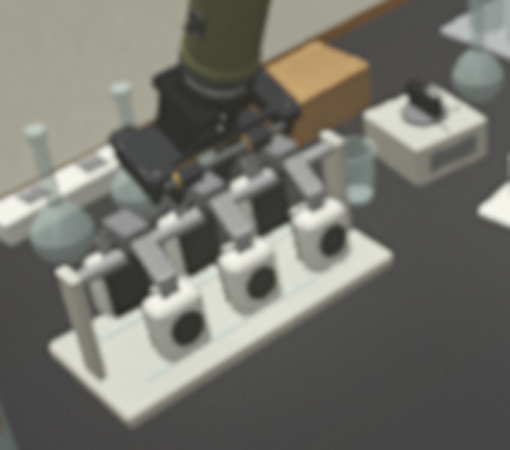

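It hangs level. Retreat along the tool axis and check everything.

jog_arm:
  motion:
    - [[0,0,-0.1,0,0,0,0.4],[0,0,-0.25,0,0,0,0.4],[0,0,-0.5,0,0,0,0.4],[0,0,-0.8,0,0,0,0.4],[0,0,-1,0,0,0,0.4]]

```text
time_s: 68.2
tool_pos: [0.5959, 0.1587, 0.2724]
tool_rot: [-180.0, -23.4, -3.0]
force: [0.1, -0.6, 0.2]
grip_width: 0.0525
grasp_force: 0.0
```

jog_arm:
  motion:
    - [[0,0,-0.4,0,0,0,0.4],[-0.2,0,-0.7,0,-0.04,0,0.4],[-0.4,0,-0.9,0,-0.08,0,0.4],[-0.4,0,-0.9,0,-0.12,0,0.4],[-0.4,0,-0.9,0,-0.12,0,0.4]]

```text
time_s: 68.7
tool_pos: [0.5264, 0.1601, 0.3353]
tool_rot: [-179.9, -1.5, -3.2]
force: [0.8, -0.8, -0.1]
grip_width: 0.0526
grasp_force: 0.0
```

jog_arm:
  motion:
    - [[-0.3,0.3,0,0,0,0,0.4],[-0.6,0.6,0,0,0,0,0.4],[-0.9,0.9,0,0,0,0,0.4],[-0.9,0.9,0,0,0,0,0.4],[-0.9,0.9,0,0,0,0,0.4]]

```text
time_s: 69.2
tool_pos: [0.4289, 0.0764, 0.3341]
tool_rot: [179.9, -1.9, -3.1]
force: [-0.0, 0.3, 0.0]
grip_width: 0.0522
grasp_force: 0.0
```

jog_arm:
  motion:
    - [[0,0.4,0,0,0,0,0.4],[0,0.8,0,0,0,0,0.4],[0,0.9,0,0,0,0,0.4],[0,0.9,0,0,0,0,0.4],[0,0.9,0,0,0,0,0.4]]

```text
time_s: 69.7
tool_pos: [0.4252, -0.0115, 0.3332]
tool_rot: [-180.0, -1.7, -2.9]
force: [0.5, 1.0, 0.1]
grip_width: 0.052
grasp_force: 0.0
```

```bash
python3 - <<'E'
from plan import *
from vis import *
for k in range(2): crowns(.168,.19,(.5,.75,0,.32))
crowns(.136,.16,(.3,.56,-.4,-.15)); knob()
p,d=look("side"); cv2.imwrite("pics/s3.png",cv2.resize(p[:,:,::-1],(800,600),interpolation=cv2.INTER_CUBIC))
plan([])
E
```

```text
top [0.634  0.2509 0.1768] 174.0 [632.9, 251.3, 30.0, 54.4, 85.8] 157 [0.17  0.183]
top [0.6282 0.1549 0.1775] 175.4 [627.4, 155.5, 30.7, 54.4, 82.6] 155 [0.17  0.183]
top [0.6243 0.0554 0.1783] 178.9 [625.5, 56.2, 29.6, 48.5, 84.5] 132 [0.173 0.184]
side [0.6115 0.059  0.1771] -179.3 [614.4, 55.6, 31.2, 56.7, 85.8] 113 [0.17  0.183]
side [0.6189 0.1588 0.1773] -177.3 [622.3, 155.9, 30.5, 54.4, 84.0] 122 [0.17  0.183]
side [0.6267 0.2548 0.177 ] 177.4 [630.8, 253.0, 29.4, 56.2, 85.2] 127 [0.169 0.182]
top [0.6341 0.2507 0.1769] 175.4 [635.1, 251.9, 31.0, 59.0, 84.8] 158 [0.17  0.183]
top [0.6275 0.1548 0.1772] 177.6 [627.5, 156.0, 30.9, 60.2, 84.3] 162 [0.169 0.183]
top [0.6233 0.0553 0.1781] 179.2 [622.9, 56.1, 29.7, 47.8, 84.7] 135 [0.172 0.182]
side [0.6112 0.0592 0.1769] -176.6 [612.8, 55.7, 31.6, 59.9, 84.8] 116 [0.169 0.183]
side [0.6178 0.1584 0.1768] -174.2 [618.6, 156.5, 32.9, 58.4, 82.9] 127 [0.169 0.182]
side [0.6254 0.2545 0.1771] 177.9 [627.6, 253.5, 29.5, 62.4, 87.8] 127 [0.17  0.183]
top [ 0.4784 -0.2841  0.145 ] 94.7 [478.8, -284.3, 30.1, 57.6, 6.4] 147 [0.138 0.151]
top [ 0.3962 -0.2875  0.1451] 99.6 [396.8, -285.8, 29.9, 57.4, 5.9] 147 [0.138 0.15 ]
side [ 0.4735 -0.2784  0.1445] 87.0 [475.3, -279.4, 31.7, 50.8, 10.6] 79 [0.137 0.15 ]
side [ 0.3911 -0.2827  0.1454] 92.5 [392.9, -285.8, 30.5, 49.8, 0.3] 78 [0.138 0.15 ]
top knob [(array([ 0.6611, -0.234 ,  0.1022]), np.float64(167.8), [662.8, -234.9, 18.3, 63.2, 77.5], np.int32(108), array([0.095, 0.108]))]
side knob [(array([ 0.6558, -0.2292,  0.1   ]), np.float64(168.6), [657.5, -232.1, 19.5, 63.3, 79.6], np.int32(74), array([0.089, 0.107]))]
at [ 0.4247 -0.0133  0.3331] [179.99  -1.62  -3.01] F [ 0.4 -1.   0.1] w 0.0522 t 70.2
```

View pics/s3.png

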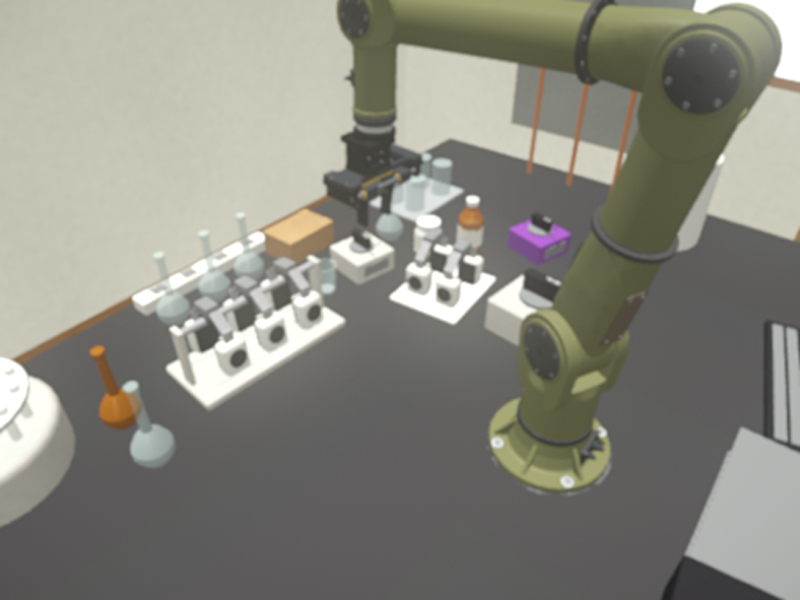

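All three hang level, both clean ones stand on the mat and the knob reads 168.6° (running), with the arm clear. Handing in.

```bash
python3 -c "
from cell import env
print(env.sign_off())"
```

```text
the job is handed in; nothing more can be done
None
```

The job is handed in with no verdict shown: in the last images the knob is back at running, both clean defenders stand on the mat and all three used ones hang level on the bar; the middle one was found knocked askew right after I turned the knob back, so I re-hung it with the knob left at running.

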